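Tighten a viewport lock ring with the two-pin spanner

ROBOT

A 6-joint arm with a two-finger parallel gripper is mounted at the origin on a cart in front of the work surface, level with it; the furniture and walls round the work are solid. World frame = base frame: x ahead of the robot, y to its left, z up, the work surface at z = 0. Lengths are in m, angles in rad, forces in N, time in s.
With the tool pointing down it reaches from about 0.35 to 0.975 m from the base axis. Payload 4.9 kg.
Tool frame: the origin (TCP) lies midway between the tips of the shut fingers; the grasp point (between the pads) lies 19 mm behind it; x points along the fingers, z is the direction in which the jaws open and shut, and the axes are right-handed (so a half turn about x gives the same grasp; the last joint's range is limited). The gripper opens to 85 mm and grips with 20 to 120 N. Pads are 22 mm wide; open, the fingers measure 114 mm over their backs; the gripper's body (76 mm by 85 mm) begins 54 mm behind the grasp point. The pads swing forward as they close: fully open they stand 13 mm farther back than shut.
Start: joints at [1.122, 0.053, 1.613, -0, 1.476, -0.119], TCP at [0.202, 0.591, 0.231] pointing down, gripper open.
Joint ranges: [-3.01, 3.01], [-1.01, 2.22], [0.06, 2.58], [-1.02, 4.17], [0.09, 2.62], [-3.14, 3.14]. Speed limits (rad/s): [2.57, 2.57, 3.14, 3.14, 3.14, 3.14].

INTERFACE

Orientations are given as a unit quaternion [w, x, y, z].
In Python, from plant import state, cams, workorder, nets gives the robot as it stands.
- The arm moves only by the tool play_rows, never from a script. Its argument "motion" is a list of rows, each a list of 3 entries, a list of its own where there are three numbers: the closure, from -1 (fully open) to 1 (shut), then the shift along the world's x, y, z in m, then the turn about the world's z in rad. A call has 1 to 5 rows; each row is the pose to reach, as a shift and turn from the pose commanded when the call began; what a row does not reach only later rows make up. A row lasts 1/10 s, in which the tool goes at most 50 mm and 8.59 degrees, less where a joint would pass 70% of its speed; a pose out of reach is approached as far as the arm can. A call with a gripper value outside its range is refused whole. The fingers move at their own pace and stop on an object; the grip force is fixed at half the most. Time passes only in rows, so rows that repeat a pose let the fingers close. It gives the time, the measured TCP pose, the force and the opening at its end, in the units of the state.
- state(): the state, without advancing time (a new reading comes with each control period).
- cams.grab_frame(name): name is "scene" or "top" or "wrist"; returns (picture, depth): 400x640x3 uint8, red, green, blue; 400x640 float32, m along the optical axis (not along the pixel's ray), 0 where there is no reading.
- cams.camera_info(name): a dict with "K" (3x3 intrinsics, pixels), "k1" (the pictures are not rectified: a ray, as slopes to the right and down, at radius r is drawn at 1 + k1 r^2 times it, then the intrinsics apply), "rvec" (rotation vector, rad) and "tvec" (3), from world to camera coordinates, as OpenCV has them. Camera axes: x right, y down, z forward; pixel columns grow to the right and rows downward; lengths in m; the calibration is good to about 2 mm. A picture is of the moment at which its call begins: read the wrist's pose just before it. camera_info takes no time and is no camera call; for the wrist camera it gives the pose at the moment of the call.
- workorder.job_done(): hands the job in, once; it reports no verdict.
Trained networks look in the newest picture that a camera, given by its name, has taken for a name from the list of things; names that differ only in an ending like _2 or _b are one class to them, and where a whole thing is asked for, a point or a joint stands for the part that bears it (a point fixed in the world has none). Each returns a list of dicts, best first, with "score" (0 to 1); they miss things now and then, are a little off and sometimes report something else, mostly with a low value. They report only what shows in the picture. A call takes as long as a camera call. They do not tell look-alikes from the thing itself.
- nets.recognise(camera, target): "at" ([x, y, z] in m, in world coordinates, good to about 4 mm: the middle of the surface that is visible of it).
- nets.landmark_of(camera, target): "at" ([x, y, z] in m, in world coordinates, good to about 4 mm: a listed point, or the origin of a listed thing).
The state is a dict: "time": time; "joint_pos": joint angles; "joint_vel": joint speeds; "joint_efforts": joint torques, N m; "tool_pos": TCP position; "tool_rot": TCP orientation; "contact_force": force on the tool from outside, world axes, zero at the start; "ft_torque": the same for the moment, N m; "gripper_width": opening from 0.0 (shut) to 1.0 (fully open).
Only numpy, scipy, OpenCV 4.12 (cv2) and the standard library are available. Lean on these libraries where they do the work, as an engineer would, in place of code of your own. Each camera call takes 0.05 s, during which the arm holds its last target.

TASK

Tighten the viewport's lock ring with the two-pin spanner: take the spanner off its sloping rest by the shank, stand it pins down in the narrow holder, let go and take it again from above by the crossbar. Put both pins right down into the ring's two holes and turn the ring clockwise until its lug is hard against the stop post, then stand the spanner back in the holder. Turn the ring with the spanner only, and leave the gauge head, screw tub and glass dish where they are.

Things in the scene. Friction and masses are not known exactly. Their poses are not given: they have to be found in the camera images.
- spanner_mid (a point): Middle of the shank of the two-pin spanner, a flat bare-steel T, 195 mm long, 0.26 kg. z along the shank from the pins to the crossbar, y along the crossbar and the pin line, x across its thickness. This point is 92 mm from the pin tips; the shank is square, 16 x 16 mm, free from 30 to 177 mm. At the start it lies on the rest, crossbar end 25 degrees up and away from the robot
- spanner_foot (a point): Point half-way between the spanner's two pin tips; same axes. From here along z: two round pins with tapered tips, 10 mm in diameter, 14 mm long, 60 mm apart (y = +30 and -30 mm); head bar 78 mm (y) x 16 mm (x) from 14 to 30 mm; shank; crossbar from 177 to 195 mm. It is the same after half a turn about z
- spanner_crossbar (a point): Centre of the spanner's crossbar, 186 mm from the pin tips; same axes. The bar measures 100 mm (y) x 18 mm (x) x 18 mm (z)
- pin_a (a point): Centre of the tip of the spanner's pin on its +y side
- pin_b (a point): Centre of the tip of the spanner's pin on its -y side
- pin_spanner: The whole two-pin spanner; same point and axes as spanner_foot
- rest: Fixed aluminium rest, base plate 190 (x) x 70 x 6 mm, origin under its centre, x along the lying spanner, uphill. Two U-shaped saddles, 29 mm wide, open upward square to the shank, hold the shank 40 to 52 mm and 163 to 175 mm from the pin tips and reach 4 mm past its centre line; between them the shank is free all round
- holder_floor (a point): Centre of the inner floor of the fixed white holder, 6 mm above the bench: a narrow upright pocket, 19 mm (x) x 83 mm (y) inside, with straight walls up to 50 mm above this floor and lips that flare outward up to 61 mm. The spanner stands in it pins down, crossbar along the slot, and may lean a few degrees
- ring_top (a point): Centre of the lock ring's flat top, on its vertical turning axis, 62 mm above the bench. The axes turn with the ring: its two holes lie at y = +30 and -30 mm, 12.6 mm in diameter, 16 mm deep, lightly chamfered. Steel ring, 92 mm outside, 38 mm inside, on a round aluminium port (base 120 mm in diameter) fixed in the shallow tray. A lug 10 mm wide sticks out 16 mm
- lock_ring (a joint): Angle of the lock ring in rad, growing as it turns clockwise seen from above; it starts between 0 and 0.45, and its lug meets the square stop post on the port at 1.45. It turns stiffly (about 0.2 N m) and stays where it is left
- gauge_head: Bystander: upright gauge head, 45 mm in diameter, 102 mm tall, loose at the right end of the tray; origin under its centre
- screw_tub: Bystander: open tub of screws, 67 mm in diameter, 36 mm tall, loose at the right end of the tray; origin under its centre
- petri_dish: Bystander: covered glass dish, 64 mm in diameter, 14 mm tall, loose on the bench beyond the holder; origin under its centre
Not all that is in view belongs to the job. Leave any yellow look-alike of the part that bears ring_top alone.

How it is judged:
By the outcome, as a careful person would: the job done as asked, in the order asked, and still so for the second after the job is handed in, with the robot touching nothing.
It also fails if it takes over 72 s, if anything falls off the work surface, if the arm or the gripper's body presses on something with over 40 N, if the wrist force passes 120 N, or if a joint passes its speed limit or range.

## Working session

There is one attempt and no reset: what is moved stays moved. The work goes in short steps, Python scripts to look and compute and a tool call to move; the robot and the scene stay as the last step left them, time stands still between calls to the robot, and variables do not carry over. Pictures are saved under pics/ and viewed, and the job is handed in when it is done.

Besides the shell and the picture viewer there is one more tool, called after "Request:" in YAML: its name, and indented under it one key for each argument. play_rows: Moves the arm, as the interface text tells. Its arguments: {"type":"object","properties":{"motion":{"type":"array","items":{"type":"array"}}},"required":["motion"]}

```bash
ls; mkdir -p pics
python3 - <<'E'
from plant import state, cams, workorder, nets
import cv2
s=state()
for k,v in s.items(): print(k,v)
for n in ["scene","top","wrist"]:
    p,d=cams.grab_frame(n); cv2.imwrite(f"pics/{n}0.png",p[:,:,::-1])
    print(n,cams.camera_info(n))
E
```

```text
pics
time 0.0
joint_pos [ 1.12201585e+00  5.33427969e-02  1.61426736e+00 -3.96541023e-05
  1.47598617e+00 -1.19008549e-01]
joint_vel [-0.00091296 -0.00012513 -0.00063532 -0.00010565  0.00167563  0.00043123]
joint_efforts [-1.66911414e-03 -3.93698430e+01 -3.70160973e+01 -3.61849980e-04
  7.31302847e-03  1.29316536e-06]
tool_pos [0.20214113 0.5907649  0.23008764]
tool_rot [ 0.57467293 -0.4115023   0.57590186  0.4107967 ]
contact_force [ 0.27722814 -0.91681377 -0.05352633]
ft_torque [0.00427385 0.04313179 0.01239715]
gripper_width 0.9982239290180767
scene {'K': array([[363.86840882,   0.        , 322.77079571],
       [  0.        , 363.86840882, 193.2137603 ],
       [  0.        ,   0.        ,   1.        ]]), 'k1': 0.008231035055832371, 'rvec': array([ 1.8261154 , -0.79728399,  0.52025558]), 'tvec': array([-0.43537814,  0.24937718,  0.69043801])}
top {'K': array([[463.92008495,   0.        , 317.64354142],
       [  0.        , 463.92008495, 191.12533739],
       [  0.        ,   0.        ,   1.        ]]), 'k1': -0.02447164275328016, 'rvec': array([ 2.13831644, -2.11909383,  0.17994451]), 'tvec': array([-0.03175751,  0.58122244,  1.34980782])}
wrist {'K': array([[337.92248965,   0.        , 321.11460379],
       [  0.        , 337.92248965, 201.34681233],
       [  0.        ,   0.        ,   1.        ]]), 'k1': -0.06526312100349863, 'rvec': array([-2.3652318 , -1.69274786, -0.23201815]), 'tvec': array([-0.62417105, -0.03548067,  0.3779621 ])}
```

View pics/scene0.png

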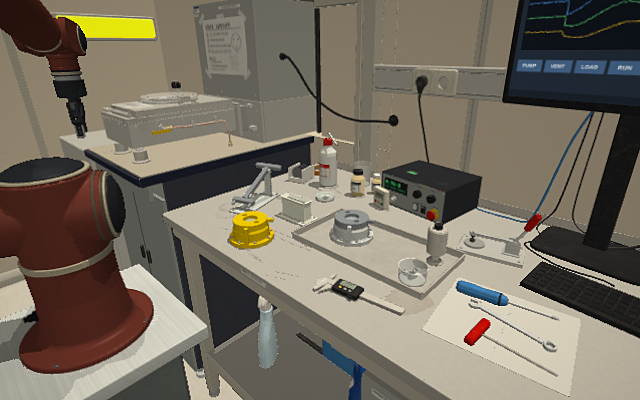

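View pics/top0.png

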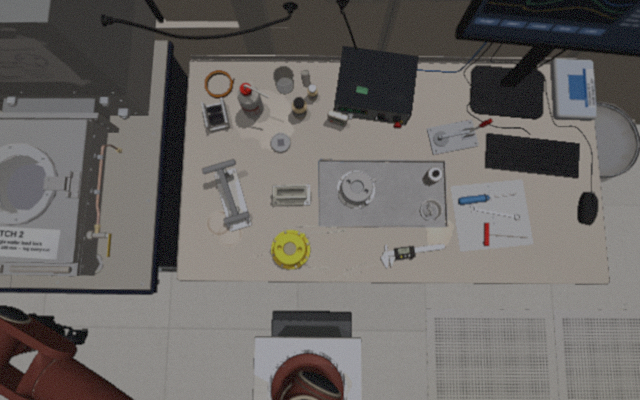

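View pics/wrist0.png

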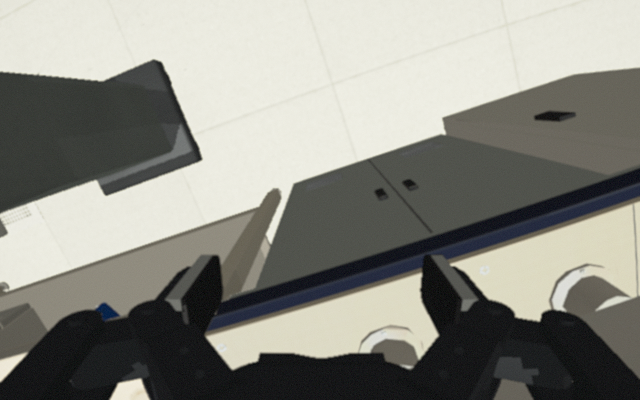

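Run:
```python
from plant import state, cams, workorder, nets
for c in ["top","scene"]:
  for t in ["spanner_mid","spanner_foot","spanner_crossbar","pin_a","pin_b","rest","holder_floor","ring_top","gauge_head","screw_tub","petri_dish"]:
    print(c,t,[(d['score'].__round__(2),[round(float(x),3) for x in d['at']]) for d in nets.landmark_of(c,t)[:3]])
  print(c,'lockring',nets.recognise(c,"lock_ring")[:3])
print(state()['time'])
```

```text
top spanner_mid [(0.76, [0.565, 0.237, 0.064]), (0.49, [0.536, -0.367, 0.006])]
top spanner_foot [(0.8, [0.48, 0.212, 0.024])]
top spanner_crossbar [(0.86, [0.645, 0.267, 0.109])]
top pin_a [(0.77, [0.496, 0.184, 0.027]), (0.7, [0.563, 0.234, 0.002]), (0.58, [0.474, 0.241, 0.024])]
top pin_b [(0.77, [0.496, 0.184, 0.027]), (0.7, [0.563, 0.234, 0.002]), (0.58, [0.474, 0.241, 0.024])]
top rest [(0.62, [0.633, -0.371, 0.002])]
top holder_floor [(0.58, [0.578, 0.056, 0.008])]
top ring_top [(0.85, [0.41, 0.06, 0.062]), (0.63, [0.598, -0.143, 0.063])]
top gauge_head [(0.5, [0.633, -0.371, -0.001])]
top screw_tub [(0.64, [0.598, -0.146, 0.063]), (0.6, [0.533, -0.371, 0.006])]
top petri_dish [(0.54, [0.75, 0.096, -0.003])]
top lockring [{'at': [0.5973, -0.1452, 0.0624], 'score': 0.65}, {'at': [0.4079, 0.052, 0.0589], 'score': 0.65}, {'at': [0.5842, 0.2392, 0.079], 'score': 0.35}]
scene spanner_mid [(0.89, [0.562, 0.244, 0.066]), (0.54, [0.751, 0.096, 0.003]), (0.18, [0.473, 0.244, 0.029])]
scene spanner_foot [(0.84, [0.486, 0.212, 0.026])]
scene spanner_crossbar [(0.64, [0.645, 0.27, 0.104]), (0.33, [0.749, 0.096, -0.0])]
scene pin_a [(0.87, [0.474, 0.244, 0.028]), (0.77, [0.493, 0.187, 0.025])]
scene pin_b [(0.87, [0.474, 0.244, 0.028]), (0.77, [0.493, 0.187, 0.025])]
scene rest [(0.75, [0.565, 0.241, -0.002])]
scene holder_floor [(0.92, [0.578, 0.055, 0.006])]
scene ring_top [(0.91, [0.602, -0.145, 0.059]), (0.61, [0.41, 0.057, 0.061])]
scene gauge_head [(0.71, [0.632, -0.371, 0.006])]
scene screw_tub [(0.59, [0.533, -0.373, 0.005])]
scene petri_dish [(0.61, [0.748, 0.097, 0.001]), (0.38, [0.492, 0.191, 0.028])]
scene lockring [{'at': [0.4009, 0.0381, 0.059], 'score': 0.79}, {'at': [0.5873, -0.155, 0.0626], 'score': 0.76}]
1.35
```

```bash
cat > h.py <<'E'
import numpy as np, cv2
from plant import state, cams, workorder, nets
def cloud(p,d,ci):
    K,k1=ci['K'],ci['k1']
    v,u=np.mgrid[0:400,0:640]
    pts=np.stack([u.ravel(),v.ravel()],1).astype(float)[:,None]
    n=cv2.undistortPoints(pts,K,np.array([k1,0,0,0,0.]))[:,0]
    z=d.ravel(); X=np.c_[n*z[:,None],z]
    R=cv2.Rodrigues(ci['rvec'])[0]
    W=(X-ci['tvec'])@R
    W[z<=0]=np.nan
    return W.reshape(400,640,3)
def proj(P,ci):
    return cv2.projectPoints(np.atleast_2d(np.float64(P)),ci['rvec'],ci['tvec'],ci['K'],np.array([ci['k1'],0,0,0,0.]))[0][:,0]
def snap(name,out=None):
    ci=cams.camera_info(name); p,d=cams.grab_frame(name)
    if out: cv2.imwrite(out,p[:,:,::-1])
    return p,d,ci,cloud(p,d,ci)
E
python3 - <<'E'
from h import *
p,d,ci,W=snap("top")
np.savez("top0.npz",p=p,d=d,W=W)
im=p[:,:,::-1]
a=cv2.resize(im[145:245,190:290],None,fx=5,fy=5,interpolation=cv2.INTER_CUBIC); 
b=cv2.resize(im[145:245,255:455],None,fx=4,fy=4,interpolation=cv2.INTER_CUBIC)
cv2.imwrite("pics/ca.png",a);cv2.imwrite("pics/cb.png",b)
# bench height
print(np.nanmedian(W[225:235,330:380,2]))
# holder pts: high
m=(W[...,0]>.53)&(W[...,0]<.63)&(W[...,1]>-.01)&(W[...,1]<.12)&(W[...,2]>.05)
q=W[m]; print(len(q),q.min(0),q.max(0)); print(cv2.minAreaRect(q[:,:2].astype(np.float32)))
# spanner
m=(W[...,0]>.44)&(W[...,0]<.70)&(W[...,1]>.16)&(W[...,1]<.32)&(W[...,2]>.015)
q=W[m]; 
u=np.array([np.cos(.335),np.sin(.335)])
for z0,z1 in [(.03,.045),(.045,.06),(.06,.075),(.075,.09),(.09,.105),(.105,.13)]:
    k=q[(q[:,2]>z0)&(q[:,2]<z1)]; print(z0,len(k),k.mean(0),k.min(0),k.max(0)) if len(k) else 0
# ring
m=(W[...,0]>.53)&(W[...,0]<.67)&(W[...,1]>-.22)&(W[...,1]<-.08)&(W[...,2]>.055)
q=W[m]; print(cv2.minEnclosingCircle(q[:,:2].astype(np.float32)),np.median(q[:,2]),q.mean(0))
E
```

```text
0.0015675318583281376
286 [0.55611123 0.0049569  0.05032918] [0.59795912 0.10714308 0.07613596]
((0.5775793194770813, 0.05597158893942833), (0.04077450931072235, 0.10279356688261032), 3.748411178588867)
0.03 154 [0.50392936 0.22087547 0.03963334] [0.47214687 0.18249765 0.03078588] [0.63608931 0.25906352 0.04499056]
0.045 115 [0.52044272 0.22488083 0.05094512] [0.48570855 0.18510774 0.04500096] [0.63538693 0.25525308 0.05996039]
0.06 72 [0.55589019 0.23650233 0.06792909] [0.52929009 0.22222007 0.0602075 ] [0.63460692 0.2547027  0.07491283]
0.075 68 [0.58150327 0.24485085 0.08211017] [0.55388165 0.23225052 0.07538057] [0.62371142 0.25613781 0.08957772]
0.09 101 [0.61774179 0.25590754 0.09819493] [0.58727172 0.21713463 0.09016279] [0.66578142 0.30439287 0.10486351]
0.105 225 [0.64011245 0.2632713  0.11198445] [0.6172353  0.21624729 0.10527253] [0.66224343 0.3116456  0.11985453]
((0.5935288667678833, -0.15204910933971405), 0.05467848852276802) 0.06274143437425875 [ 0.59375465 -0.14498167  0.06254022]
```

Run:
```python
import cv2
a=cv2.imread('pics/ca.png');b=cv2.imread('pics/cb.png')
import numpy as np
c=np.zeros((500+400,800,3),np.uint8)
s=cv2.imread('pics/scene0.png')[150:270,210:470]
cv2.imwrite('pics/cs.png',cv2.resize(s,None,fx=3,fy=3,interpolation=cv2.INTER_CUBIC))
```

```text
(no output)
```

View pics/ca.png

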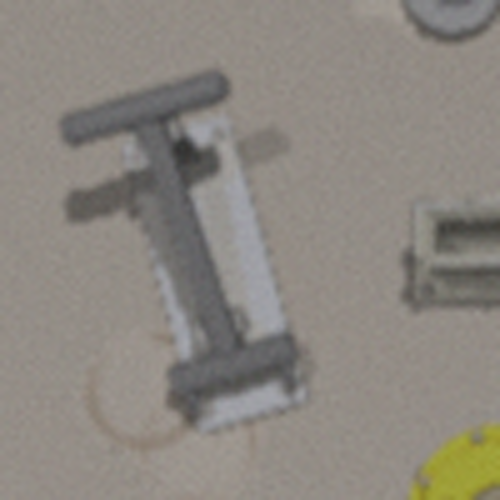

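View pics/cb.png

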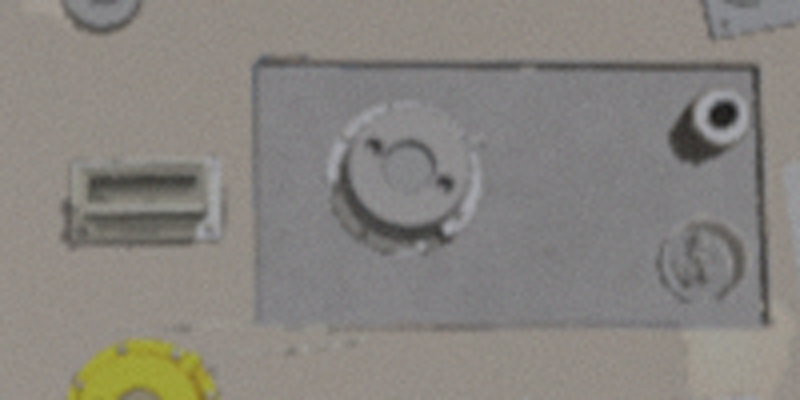

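View pics/cs.png

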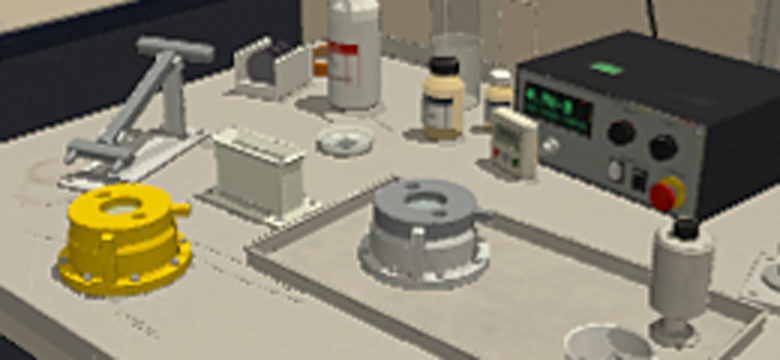

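Request:
play_rows:
  motion:
    - [-1,[0.05,-0.042,0.0],0.13]
    - [-1,[0.09,-0.076,0.0],0.26]
    - [-1,[0.128,-0.108,0.0],0.39]
    - [-1,[0.166,-0.14,0.0],0.52]
    - [-1,[0.2,-0.169,0.0],0.65]

```text
time: 1.9
tool_pos: [0.3946, 0.4286, 0.2316]
tool_rot: [-0.413, 0.575, -0.412, -0.574]
contact_force: [1.0, 1.4, -0.3]
gripper_width: 1.003
```

Request:
play_rows:
  motion:
    - [-1,[0.038,-0.032,0.0],0]
    - [-1,[0.076,-0.064,0],0]
    - [-1,[0.114,-0.096,0],0]
    - [-1,[0.152,-0.128,0],0]
    - [-1,[0.19,-0.16,0],0]

```text
time: 2.4
tool_pos: [0.5848, 0.2684, 0.2315]
tool_rot: [-0.414, 0.573, -0.414, -0.573]
contact_force: [0.4, 0.3, 0.5]
gripper_width: 1.007
```

Run:
```python
from h import *
s=state();print(s['time'],s['tool_pos'],s['tool_rot'],s['joint_pos'])
p,d,ci,W=snap("wrist","pics/w1.png")
for t in ["spanner_mid","spanner_crossbar","spanner_foot","holder_floor"]:
    print(t,[(x['score'].__round__(2),np.round(x['at'],4).tolist()) for x in nets.landmark_of("wrist",t)[:3]])
np.savez("w1.npz",p=p,d=d,W=W)
```

```text
2.4 [0.58476771 0.26840522 0.23150557] [-0.41412106  0.57333487 -0.41377515 -0.57321985] [ 3.14662237e-01  9.51147984e-02  1.56791574e+00  1.57814061e-04
  1.47807114e+00 -1.57617106e+00]
spanner_mid [(0.78, [0.5579, 0.2377, 0.0617])]
spanner_crossbar []
spanner_foot [(0.65, [0.4828, 0.2135, 0.0278])]
holder_floor [(0.86, [0.5839, 0.0623, 0.0078])]
```

View pics/w1.png

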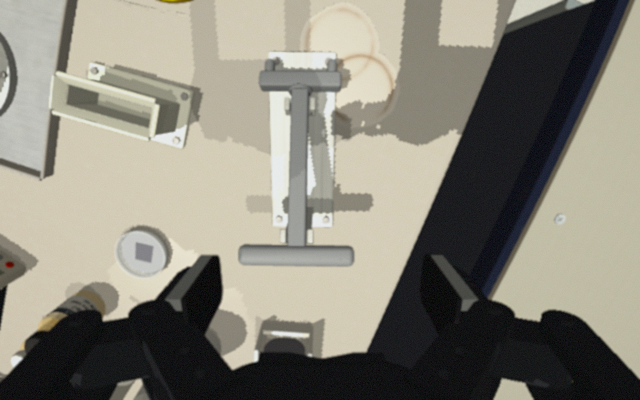

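Run:
```python
from h import *
z=np.load("w1.npz");W=z['W']
c=[]
for r in range(110,236,6):
    row=W[r,270:330]; g=row[:,2]
    # shank: highest points
    zt=np.nanpercentile(g,90); k=row[np.abs(g-zt)<.004]
    c.append(k.mean(0)); 
c=np.array(c); print(np.round(c[::4],4))
cm=np.median(c,0); 
good=np.ones(len(c),bool)
for _ in range(4):
    m=c[good].mean(0); u=np.linalg.svd(c[good]-m)[2][0]; r=c-m; r=np.linalg.norm(r-np.outer(r@u,u),axis=1); good=r<.003
u*=np.sign(u[0]); print(good.sum(),m,u,'yaw',np.arctan2(u[1],u[0]),'slope',np.degrees(np.arcsin(u[2])))
# crossbar pixels
q=W[248:264,242:352].reshape(-1,3); q=q[q[:,2]>.09]; print(q.mean(0)); m2=q.mean(0); v=np.linalg.svd(q-m2)[2][0]; print('bar yaw',np.arctan2(v[1],v[0]))
from scipy.spatial.transform import Rotation as R
s=state();w=s['tool_rot'];M=R.from_quat([w[1],w[2],w[3],w[0]]).as_matrix();print(M, np.arctan2(M[1,2],M[0,2]))
```

```text
[[0.5284 0.2291 0.055 ]
 [0.5485 0.2351 0.0652]
 [0.5677 0.2418 0.0743]
 [0.5867 0.2474 0.0834]
 [0.605  0.2533 0.0927]
 [0.6236 0.2577 0.1012]]
21 [0.57674442 0.24429375 0.07883312] [0.86549904 0.272782   0.42012068] yaw 0.3053182745713916 slope 24.842206666462026
[0.64122364 0.26548335 0.11142178]
bar yaw 1.8913213794273176
[[-8.20128292e-04 -9.49298406e-01 -3.14375354e-01]
 [ 2.70446311e-04 -3.14375659e-01  9.49298621e-01]
 [-9.99999627e-01  6.93525001e-04  5.14562624e-04]] 1.8905949455269355
```

Request:
play_rows:
  motion:
    - [-1,[0.015,-0.017,-0.03],0]
    - [-1,[0.015,-0.017,-0.075],0]
    - [-1,[0.015,-0.017,-0.12],0]
    - [-1,[0.015,-0.017,-0.15],0]
    - [-1,[0.015,-0.017,-0.169],0]

```text
time: 3.15
tool_pos: [0.595, 0.2541, 0.0586]
tool_rot: [0.412, -0.573, 0.415, 0.575]
contact_force: [-0.6, -0.2, 0.4]
gripper_width: 0.998
```

Request:
play_rows:
  motion:
    - [-1,[0,0,0],0]
    - [1,[0,0,0],0]
    - [1,[0,0,0],0]
    - [1,[0,0,0],0]
    - [1,[0,0,0],0]

```text
time: 3.65
tool_pos: [0.5992, 0.2534, 0.064]
tool_rot: [-0.415, 0.574, -0.413, -0.573]
contact_force: [0.0, 0.1, -0.5]
gripper_width: 0.33
```

Request:
play_rows:
  motion:
    - [1,[0,0,0],0]
    - [1,[0,0,0],0]

```text
time: 3.85
tool_pos: [0.5993, 0.2521, 0.0637]
tool_rot: [-0.414, 0.574, -0.414, -0.573]
contact_force: [-0.6, -5.9, 5.5]
gripper_width: 0.177
```

Run:
```python
from h import *
snap("scene","pics/s2.png");snap("wrist","pics/w2.png")
im=cv2.imread("pics/s2.png")[100:260,180:440]
cv2.imwrite("pics/s2c.png",cv2.resize(im,None,fx=3,fy=3,interpolation=cv2.INTER_CUBIC))
```

```text
(no output)
```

View pics/s2c.png

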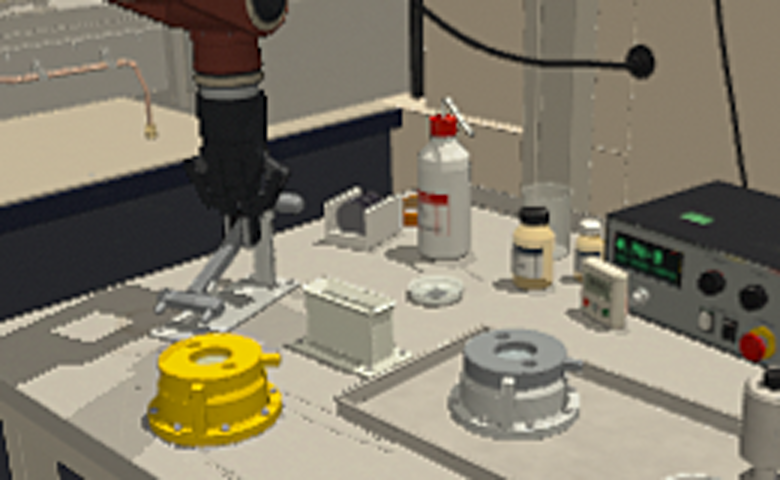

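View pics/w2.png

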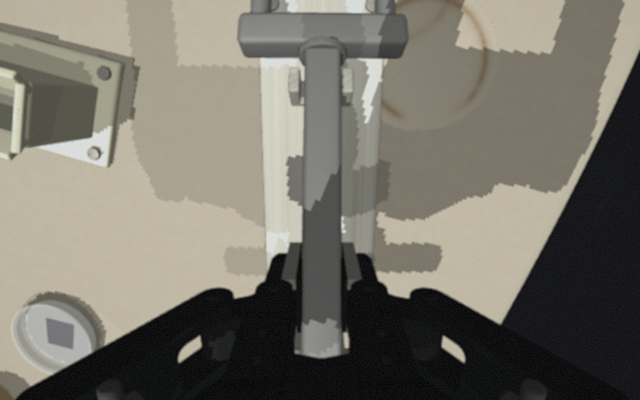

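Request:
play_rows:
  motion:
    - [1,[0,0,0.01],0]
    - [1,[0,0,0.03],0]
    - [1,[0,0,0.06],0]
    - [1,[0,0,0.1],0]
    - [1,[0,0,0.13],0]

```text
time: 4.45
tool_pos: [0.5982, 0.2537, 0.1942]
tool_rot: [0.414, -0.573, 0.413, 0.574]
contact_force: [0.9, -0.1, -1.7]
gripper_width: 0.175
```

Run:
```python
from h import *
snap("scene","pics/s3.png");snap("wrist","pics/w3.png")
im=cv2.imread("pics/s3.png")[60:260,180:440]
cv2.imwrite("pics/s3c.png",cv2.resize(im,None,fx=3,fy=3,interpolation=cv2.INTER_CUBIC))
```

```text
(no output)
```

View pics/s3c.png

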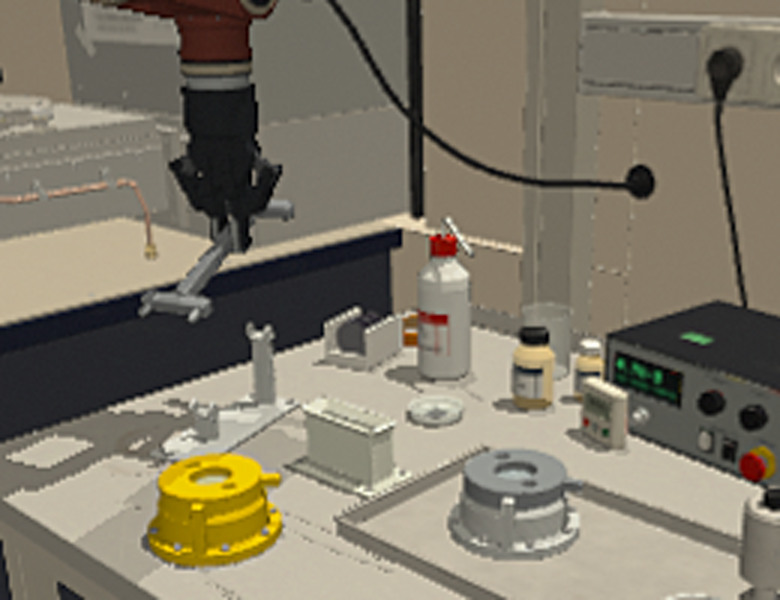

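View pics/w3.png

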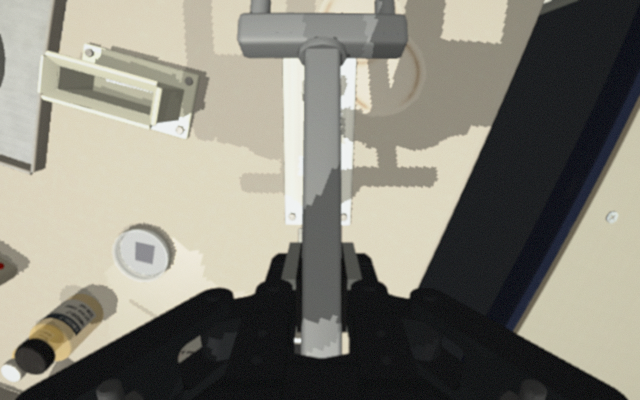

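Run:
```python
from h import *
p,d,ci,W=snap("wrist")
np.savez("w3.npz",p=p,W=W)
print(state()['time'])
for n in ["w1.npz","w3.npz","top0.npz"]:
    W=np.load(n)['W']
    m=(W[...,0]>.54)&(W[...,0]<.63)&(W[...,1]>-.01)&(W[...,1]<.13)&(W[...,2]>.058)&(W[...,2]<.075)
    q=W[m]; print(n,len(q),q.min(0),q.max(0),np.median(q[:,2])); print(cv2.minAreaRect(q[:,:2].astype(np.float32)))
    m=(W[...,0]>.54)&(W[...,0]<.63)&(W[...,1]>-.01)&(W[...,1]<.13)&(W[...,2]>.002)&(W[...,2]<.012)
    q=W[m]; print(n,len(q),np.median(q[:,2]),cv2.minAreaRect(q[:,:2].astype(np.float32)))
im=np.load("w3.npz")['p'][:,:,::-1]
cv2.imwrite("pics/w3c.png",cv2.resize(im[30:150,20:220],None,fx=4,fy=4,interpolation=cv2.INTER_CUBIC))
```

```text
4.6
w1.npz 2584 [0.55761654 0.00535436 0.05800453] [0.60012909 0.10950043 0.06804468] 0.0641705814450294
((0.5791113972663879, 0.05741693824529648), (0.04036177322268486, 0.10377808660268784), 1.8385729789733887)
w1.npz 3254 0.005915561350963262 ((0.5777567028999329, 0.05708172172307968), (0.11734917759895325, 0.0645771250128746), 89.94873046875)
w3.npz 3306 [0.55774748 0.00530472 0.05800604] [0.60064226 0.10926359 0.06824214] 0.06408740060271434
((0.5792217254638672, 0.057053543627262115), (0.040397629141807556, 0.10408355295658112), 2.000568151473999)
w3.npz 4079 0.005932002481369576 ((0.5790687203407288, 0.05759479105472565), (0.06460720300674438, 0.1170325055718422), 1.7509400844573975)
top0.npz 242 [0.55611123 0.0049569  0.05800028] [0.59795912 0.10714308 0.07289698] 0.06437966413200283
((0.5775793194770813, 0.05597158893942833), (0.04077450931072235, 0.10279356688261032), 3.748411178588867)
top0.npz 471 0.005872278592318203 ((0.5859708786010742, 0.06040840595960617), (0.08877304196357727, 0.1383897364139557), 0.5119150280952454)
```

View pics/w3c.png

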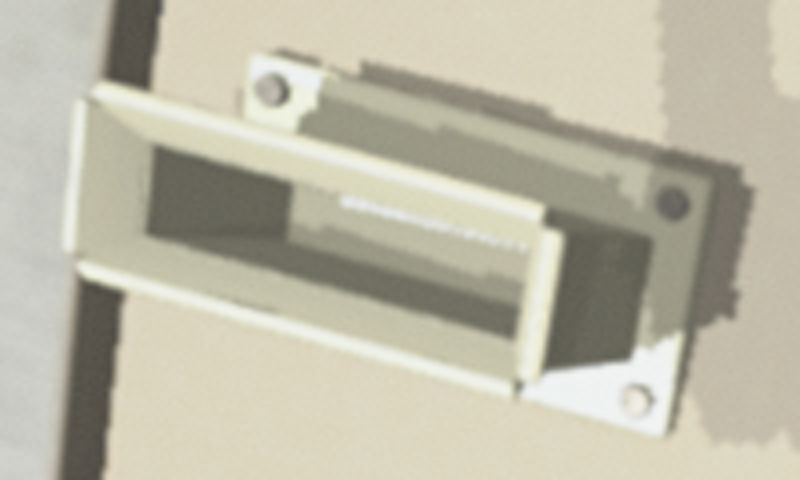

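Request:
play_rows:
  motion:
    - [1,[0.027,-0.038,0.0],-0.06]
    - [1,[0.054,-0.076,0.0],-0.12]
    - [1,[0.081,-0.115,0.0],-0.18]
    - [1,[0.108,-0.153,0.0],-0.24]
    - [1,[0.135,-0.191,0.0],-0.287]

```text
time: 5.1
tool_pos: [0.7326, 0.0608, 0.1884]
tool_rot: [0.491, -0.506, 0.493, 0.509]
contact_force: [-0.2, -0.1, -2.3]
gripper_width: 0.177
```

Request:
play_rows:
  motion:
    - [1,[0,0,-0.02],0]
    - [1,[0,0,-0.05],0]
    - [1,[0,0,-0.08],0]
    - [1,[0,0,-0.104],0]
    - [1,[0,0,-0.104],0]

```text
time: 5.6
tool_pos: [0.7278, 0.0623, 0.079]
tool_rot: [0.488, -0.504, 0.495, 0.512]
contact_force: [-1.7, -0.1, -3.6]
gripper_width: 0.174
```

```bash
cat >> h.py <<'E'
from scipy.spatial.transform import Rotation as Rot
def st():
    s=state();w=s['tool_rot'];M=Rot.from_quat([w[1],w[2],w[3],w[0]]).as_matrix()
    print('t',round(s['time'],2),'pos',np.round(s['tool_pos'],4),'jawyaw',round(float(np.arctan2(M[1,2],M[0,2])),4),'down',np.round(M[:,0],3),'F',np.round(s['contact_force'],1),'T',np.round(s['ft_torque'],2),'gw',round(s['gripper_width'],3),'q6',round(s['joint_pos'][5],3))
    return s
E
python3 - <<'E'
from h import *
st()
p,d,ci,W=snap("wrist","pics/w4.png");np.savez("w4.npz",p=p,W=W)
snap("scene","pics/s4.png")
im=cv2.imread("pics/s4.png")[60:260,180:440]
cv2.imwrite("pics/s4c.png",cv2.resize(im,None,fx=3,fy=3,interpolation=cv2.INTER_CUBIC))
E
```

```text
t 5.6 pos [0.7278 0.0623 0.079 ] jawyaw 1.6039 down [-0.015  0.001 -1.   ] F [-1.7 -0.1 -3.6] T [-0.01  0.02  0.01] gw 0.174 q6 -1.621
```

View pics/w4.png

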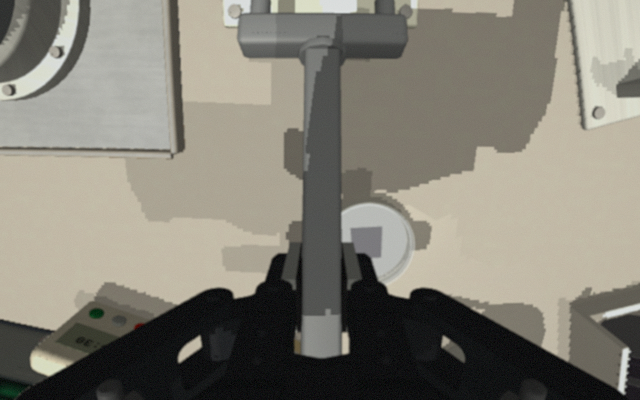

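View pics/s4c.png

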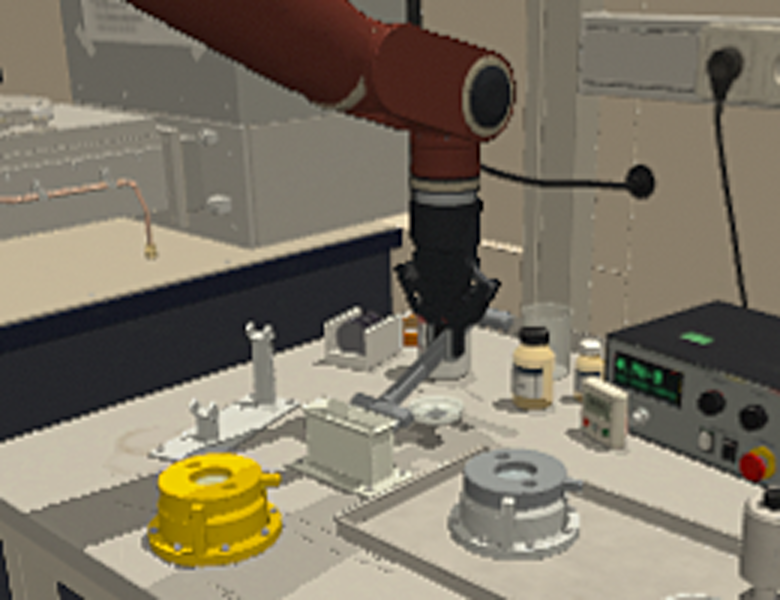

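Request:
play_rows:
  motion:
    - [1,[0,0,0],0]
    - [1,[0,0,0],0]

```text
time: 5.9
tool_pos: [0.7347, 0.0621, 0.0907]
tool_rot: [-0.492, 0.509, -0.491, -0.507]
contact_force: [-0.5, -0.3, -2.7]
gripper_width: 0.178
```

Run:
```python
from h import *
st()
p,d,ci,W=snap("wrist")
m=(W[...,2]>.056)&(W[...,2]<.075)&(W[...,0]>.54)&(W[...,0]<.63)&(W[...,1]>0)&(W[...,1]<.115)
q=W[m];print('rim',len(q),q.min(0),q.max(0))
# shank top
for r in range(70,300,40):
    row=W[r,310:335]; print(r,np.round(np.nanmedian(row,0),4))
print(np.round(np.nanmedian(W[25:45,260:380].reshape(-1,3),0),4))
```

```text
t 5.9 pos [0.7347 0.0621 0.0907] jawyaw 1.6041 down [ 0.004  0.    -1.   ] F [-0.5 -0.3 -2.7] T [ 0.01 -0.02  0.01] gw 0.178 q6 -1.621
rim 2571 [0.61488053 0.02005311 0.056052  ] [0.6299993  0.09808688 0.0696265 ]
70 [0.6502 0.0596 0.0773]
110 [0.6671 0.0602 0.0854]
150 [0.683  0.0607 0.093 ]
190 [0.6983 0.0613 0.1001]
230 [0.713  0.0618 0.1068]
270 [0.727  0.0622 0.1135]
[0.6344 0.058  0.0694]
```

Request:
play_rows:
  motion:
    - [1,[-0.012,0,0],0]
    - [1,[-0.023,0,0],0]
    - [1,[-0.029,0,0.008],0]
    - [1,[-0.035,0,0.017],0]
    - [1,[-0.035,0,0.017],0]

```text
time: 6.45
tool_pos: [0.7031, 0.062, 0.1116]
tool_rot: [-0.495, 0.512, -0.488, -0.504]
contact_force: [7.8, -0.3, 2.6]
gripper_width: 0.177
```

```bash
cat >> h.py <<'E'
def ang(save=None):
    s=st(); p,d,ci,W=snap("wrist",save)
    T=s['tool_pos']
    c=np.array([np.nanmedian(W[r,312:333],0) for r in range(80,230,6)])
    g=np.ones(len(c),bool)
    for _ in range(4):
        m=c[g].mean(0);u=np.linalg.svd(c[g]-m)[2][0];r=c-m;r=np.linalg.norm(r-np.outer(r@u,u),axis=1);g=r<.003
    u*=np.sign(u[2]); print('shank n',g.sum(),'mean',np.round(m,4),'elev',np.degrees(np.arcsin(u[2])).round(1),'yaw',np.arctan2(u[1],u[0]).round(3))
    return p,W
E
python3 - <<'E'
from h import *
ang("pics/w5.png")
E
```

```text
t 6.45 pos [0.7031 0.062  0.1116] jawyaw 1.6039 down [ 0.015  0.    -1.   ] F [ 7.8 -0.3  2.6] T [ 0.11 -1.38 -0.07] gw 0.177 q6 -1.621
shank n 25 mean [0.653  0.0608 0.1021] elev 35.3 yaw 0.032
```

View pics/w5.png

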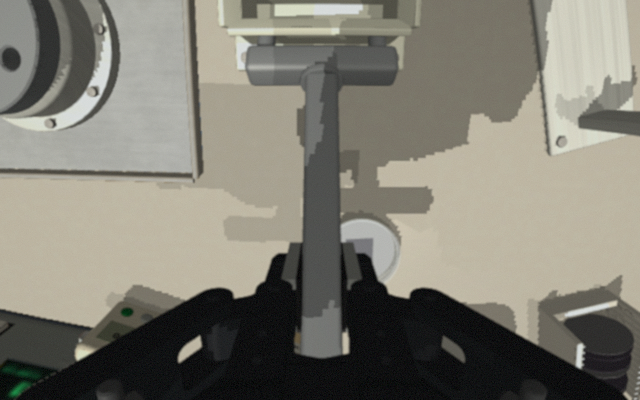

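Request:
play_rows:
  motion:
    - [1,[-0.007,0,0.01],0]
    - [1,[-0.015,0,0.018],0]
    - [1,[-0.023,0,0.026],0]
    - [1,[-0.031,0,0.032],0]
    - [1,[-0.031,0,0.032],0]

```text
time: 7.0
tool_pos: [0.6703, 0.0617, 0.1417]
tool_rot: [-0.494, 0.511, -0.489, -0.505]
contact_force: [5.4, -0.3, 0.7]
gripper_width: 0.171
```

Run:
```python
from h import *
ang("pics/w6.png")
snap("scene","pics/s6.png")
im=cv2.imread("pics/s6.png")[60:260,180:440]
cv2.imwrite("pics/s6c.png",cv2.resize(im,None,fx=3,fy=3,interpolation=cv2.INTER_CUBIC))
```

```text
t 7.0 pos [0.6703 0.0617 0.1417] jawyaw 1.6039 down [ 0.011 -0.001 -1.   ] F [ 5.4 -0.3  0.7] T [-0.14 -1.25 -0.04] gw 0.171 q6 -1.622
shank n 24 mean [0.6243 0.0606 0.1039] elev 53.5 yaw 0.035
```

View pics/w6.png

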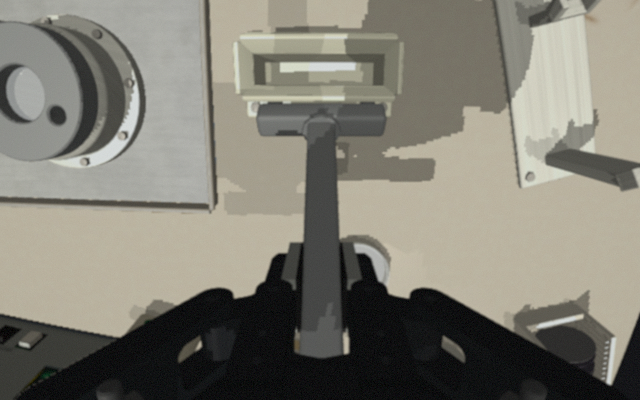

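View pics/s6c.png

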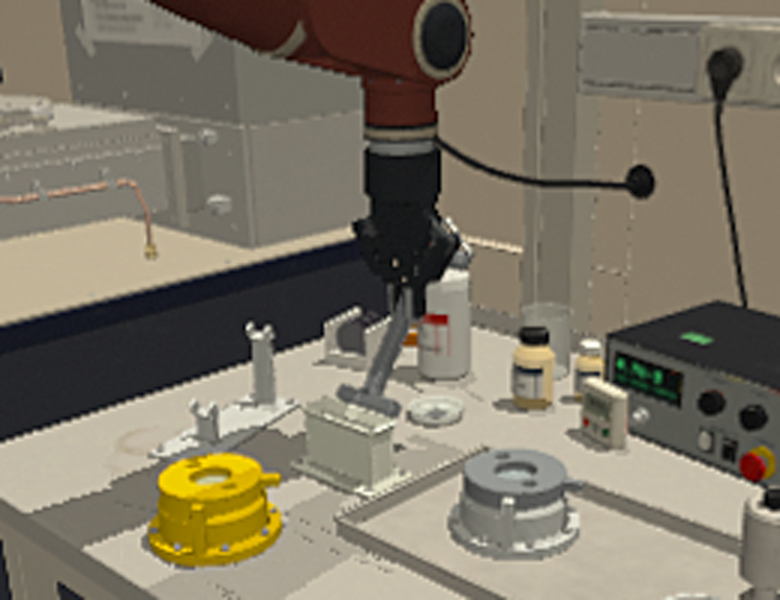

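Request:
play_rows:
  motion:
    - [1,[0.028,0,0],0]
    - [1,[0.03,-0.001,0.042],0]
    - [1,[0.005,-0.002,0.045],0]
    - [1,[-0.014,-0.002,0.042],0]
    - [1,[-0.014,-0.002,0.042],0]

```text
time: 7.6
tool_pos: [0.6511, 0.0603, 0.1787]
tool_rot: [0.491, -0.507, 0.492, 0.509]
contact_force: [-0.2, 0.8, -3.1]
gripper_width: 0.175
```

Request:
play_rows:
  motion:
    - [1,[0,0,0],0]

```text
time: 7.7
tool_pos: [0.6529, 0.0601, 0.1789]
tool_rot: [0.491, -0.508, 0.492, 0.509]
contact_force: [1.0, 0.5, -2.7]
gripper_width: 0.175
```

Run:
```python
from h import *
p,W=ang("pics/w7.png"); np.savez("w7.npz",p=p,W=W)
p,d,ci,S=snap("scene","pics/s7.png"); np.savez("s7.npz",p=p,W=S)
for t in ["pin_a","spanner_foot","spanner_mid","spanner_crossbar"]:
    print(t,[(x['score'].__round__(2),np.round(x['at'],4).tolist()) for x in nets.landmark_of("scene",t)[:3]])
im=cv2.imread("pics/s7.png")[120:240,260:400]
cv2.imwrite("pics/s7c.png",cv2.resize(im,None,fx=5,fy=5,interpolation=cv2.INTER_CUBIC))
```

```text
t 7.7 pos [0.6529 0.0601 0.1789] jawyaw 1.6041 down [-0.001  0.    -1.   ] F [ 1.   0.5 -2.7] T [ 0.03 -0.02  0.03] gw 0.175 q6 -1.626
shank n 21 mean [0.6109 0.0592 0.1481] elev 52.6 yaw 0.032
pin_a [(0.96, [0.578, 0.0893, 0.094]), (0.6, [0.5776, 0.0303, 0.0917])]
spanner_foot [(0.76, [0.5807, 0.0599, 0.0892])]
spanner_mid [(0.65, [0.6009, -0.1482, 0.0585]), (0.61, [0.6331, 0.0589, 0.1619])]
spanner_crossbar [(0.32, [0.5736, 0.0558, 0.0919])]
```

View pics/w7.png

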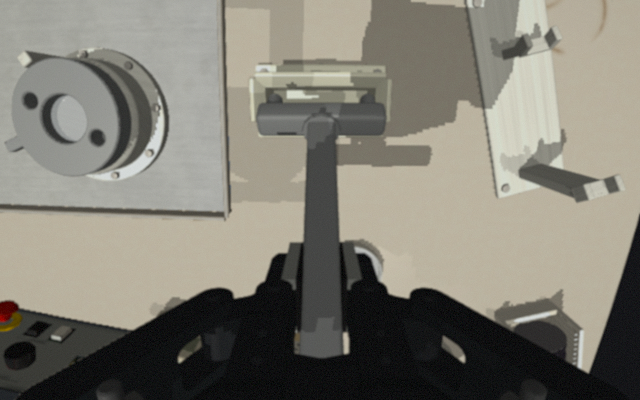

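View pics/s7c.png

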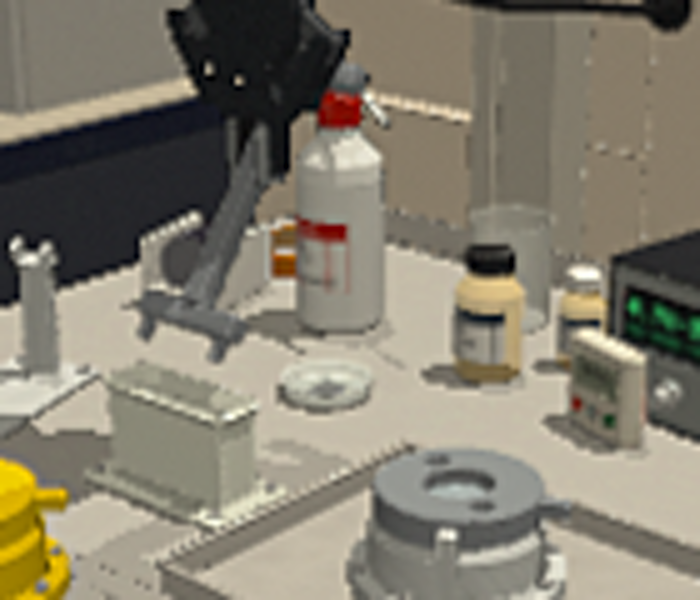

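Request:
play_rows:
  motion:
    - [1,[-0.001,-0.001,-0.012],0]
    - [1,[-0.001,-0.001,-0.024],0]
    - [1,[-0.001,-0.001,-0.031],0]
    - [1,[-0.001,-0.001,-0.034],0]
    - [1,[-0.001,-0.001,-0.034],0]

```text
time: 8.5
tool_pos: [0.6518, 0.059, 0.144]
tool_rot: [0.491, -0.508, 0.492, 0.509]
contact_force: [-0.4, -0.0, -2.0]
gripper_width: 0.178
```

Run:
```python
from h import *
p,W=ang("pics/w8.png"); 
cv2.imwrite("pics/w8c.png",cv2.resize(p[50:200,220:420,::-1],None,fx=4,fy=4,interpolation=cv2.INTER_CUBIC))
p,d,ci,S=snap("scene","pics/s8.png")
im=cv2.imread("pics/s8.png")[120:240,260:400]
cv2.imwrite("pics/s8c.png",cv2.resize(im,None,fx=5,fy=5,interpolation=cv2.INTER_CUBIC))
```

```text
t 8.5 pos [0.6518 0.059  0.144 ] jawyaw 1.604 down [-0.002  0.    -1.   ] F [-0.4 -0.  -2. ] T [-0.01 -0.06  0.01] gw 0.178 q6 -1.627
shank n 22 mean [0.6079 0.058  0.1106] elev 53.3 yaw 0.031
```

View pics/w8c.png

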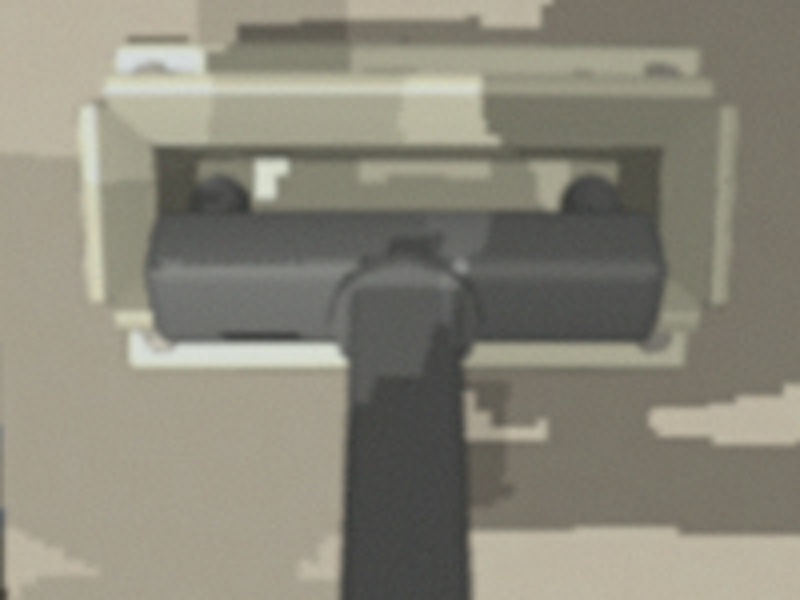

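View pics/s8c.png

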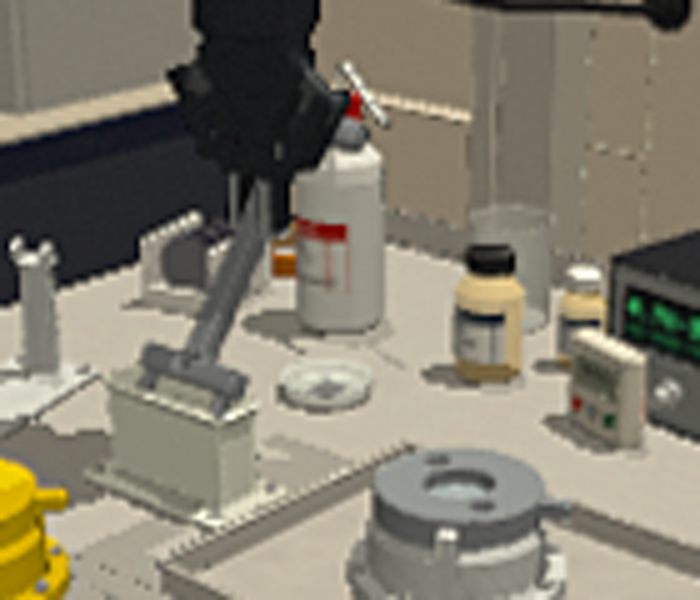

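Request:
play_rows:
  motion:
    - [1,[-0.002,0,-0.003],0]
    - [1,[-0.003,0,-0.006],0]
    - [1,[-0.003,0,-0.008],0]
    - [1,[-0.003,0,-0.008],0]

```text
time: 9.0
tool_pos: [0.6487, 0.0589, 0.1374]
tool_rot: [0.491, -0.508, 0.492, 0.509]
contact_force: [-3.0, -0.4, 0.5]
gripper_width: 0.174
```

Run:
```python
from h import *
p,W=ang("pics/w9.png");
```

```text
t 9.0 pos [0.6487 0.0589 0.1374] jawyaw 1.604 down [-0.002 -0.    -1.   ] F [-3.  -0.4  0.5] T [-0.09  0.83 -0.08] gw 0.174 q6 -1.627
shank n 22 mean [0.6048 0.058  0.1049] elev 51.8 yaw 0.031
```

Request:
play_rows:
  motion:
    - [1,[-0.003,0,0.003],0]
    - [1,[-0.006,0,0.005],0]
    - [1,[-0.01,0,0.008],0]
    - [1,[-0.01,0,0.008],0]

```text
time: 9.45
tool_pos: [0.6404, 0.059, 0.1468]
tool_rot: [-0.493, 0.509, -0.491, -0.507]
contact_force: [3.7, -0.2, -0.7]
gripper_width: 0.177
```

Run:
```python
from h import *
p,W=ang("pics/w10.png"); 
cv2.imwrite("pics/w10c.png",cv2.resize(p[50:200,220:420,::-1],None,fx=4,fy=4,interpolation=cv2.INTER_CUBIC))
```

```text
t 9.45 pos [0.6404 0.059  0.1468] jawyaw 1.604 down [ 0.004 -0.    -1.   ] F [ 3.7 -0.2 -0.7] T [-0.   -0.8  -0.01] gw 0.177 q6 -1.628
shank n 12 mean [0.6008 0.0581 0.11  ] elev 63.5 yaw 0.029
```

View pics/w10c.png

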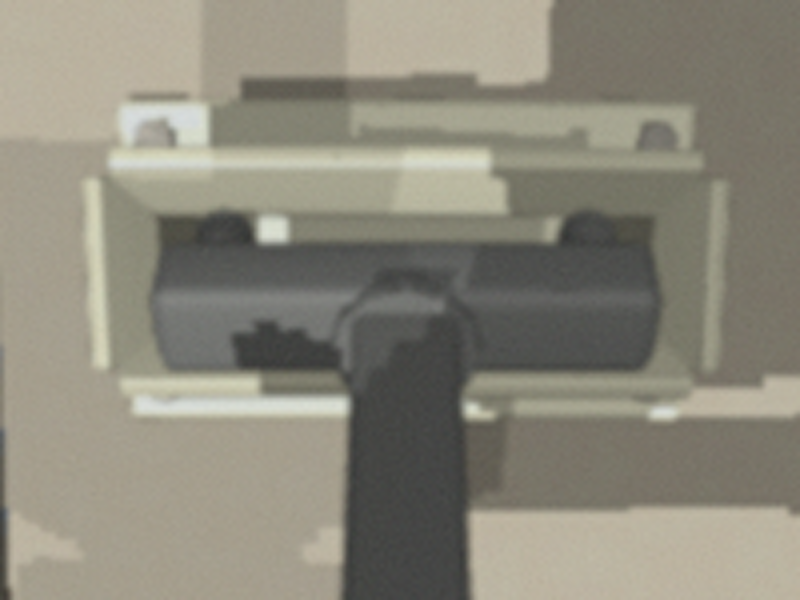

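Request:
play_rows:
  motion:
    - [1,[-0.003,0,0.001],0]
    - [1,[-0.006,0,0.002],0]
    - [1,[-0.009,0,0.003],0]
    - [1,[-0.009,0,0.003],0]

```text
time: 9.9
tool_pos: [0.6329, 0.0588, 0.1511]
tool_rot: [-0.493, 0.51, -0.49, -0.506]
contact_force: [5.7, 0.1, 1.0]
gripper_width: 0.174
```

Run:
```python
from h import *
p,W=ang("pics/w11.png"); 
for r in range(90,300,20): print(r,np.round(np.nanmedian(W[r,315:330],0),4))
p,d,ci,S=snap("scene","pics/s11.png")
im=cv2.imread("pics/s11.png")[100:220,260:400]
cv2.imwrite("pics/s11c.png",cv2.resize(im,None,fx=5,fy=5,interpolation=cv2.INTER_CUBIC))
```

```text
t 9.9 pos [0.6329 0.0588 0.1511] jawyaw 1.6039 down [ 0.008 -0.    -1.   ] F [5.7 0.1 1. ] T [-0.07 -1.47 -0.01] gw 0.174 q6 -1.628
shank n 16 mean [0.5952 0.0581 0.1085] elev 64.4 yaw 0.03
90 [0.5519 0.0568 0.0056]
110 [0.5668 0.0572 0.0596]
130 [0.5779 0.0575 0.0881]
150 [0.5884 0.0578 0.0991]
170 [0.597  0.0581 0.1148]
190 [0.6047 0.0584 0.1277]
210 [0.6117 0.0586 0.1393]
230 [0.6177 0.0587 0.1499]
250 [0.6233 0.0589 0.1592]
270 [0.6283 0.0591 0.1679]
290 [0.6329 0.0592 0.176 ]
```

View pics/w11.png

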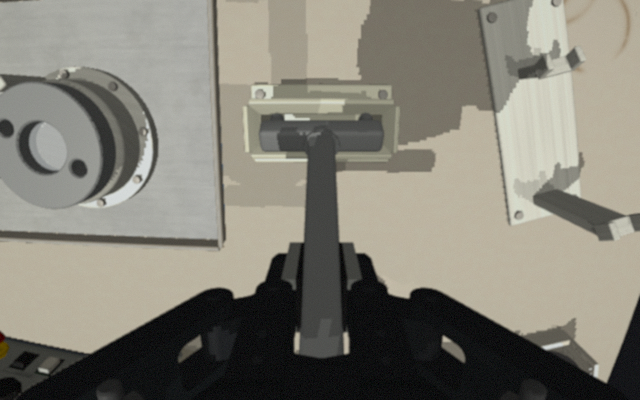

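View pics/s11c.png

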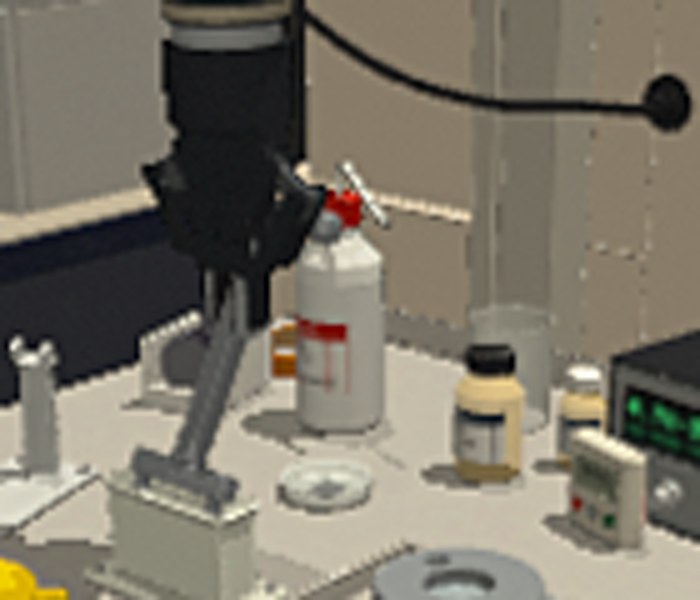

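Request:
play_rows:
  motion:
    - [1,[-0.003,0,0.0005],0]
    - [1,[-0.006,0,0.001],0]
    - [1,[-0.008,0,0.0015],0]
    - [1,[-0.008,0,0.0015],0]

```text
time: 10.4
tool_pos: [0.6264, 0.0587, 0.1541]
tool_rot: [-0.494, 0.511, -0.489, -0.505]
contact_force: [8.6, -0.3, 4.0]
gripper_width: 0.178
```

```bash
cat >> h.py <<'E'
def ang2(save=None):
    st(); p,d,ci,W=snap("wrist",save)
    c=np.array([np.nanmedian(W[r,315:330],0) for r in range(180,296,8)])
    f=np.polyfit(c[:,2],c[:,0],1); print('elev',np.degrees(np.arctan2(1,f[0])).round(1),'face x at z=.15',np.polyval(f,.15).round(4),'resid',np.std(c[:,0]-np.polyval(f,c[:,2])).round(5))
    return p,W
E
python3 - <<'E'
from h import *
ang2()
E
```

```text
t 10.4 pos [0.6264 0.0587 0.1541] jawyaw 1.6038 down [ 0.012 -0.    -1.   ] F [ 8.6 -0.3  4. ] T [-0.05 -1.87 -0.05] gw 0.178 q6 -1.628
elev 62.6 face x at z=.15 0.6115 resid 0.00016
```

Request:
play_rows:
  motion:
    - [1,[0.003,0,-0.003],0]
    - [1,[0.003,0,-0.006],0]
    - [1,[0.003,0,-0.009],0]
    - [1,[0.003,0,-0.009],0]

```text
time: 10.85
tool_pos: [0.6278, 0.059, 0.1424]
tool_rot: [-0.493, 0.51, -0.49, -0.506]
contact_force: [7.1, -0.4, -0.1]
gripper_width: 0.173
```

Run:
```python
from h import *
p,W=ang2()
cv2.imwrite("pics/w12c.png",cv2.resize(p[50:200,220:420,::-1],None,fx=4,fy=4,interpolation=cv2.INTER_CUBIC))
```

```text
t 10.85 pos [0.6278 0.059  0.1424] jawyaw 1.6037 down [ 0.007  0.    -1.   ] F [ 7.1 -0.4 -0.1] T [ 0.04 -1.85 -0.1 ] gw 0.173 q6 -1.628
elev 62.4 face x at z=.15 0.6191 resid 0.00014
```

View pics/w12c.png

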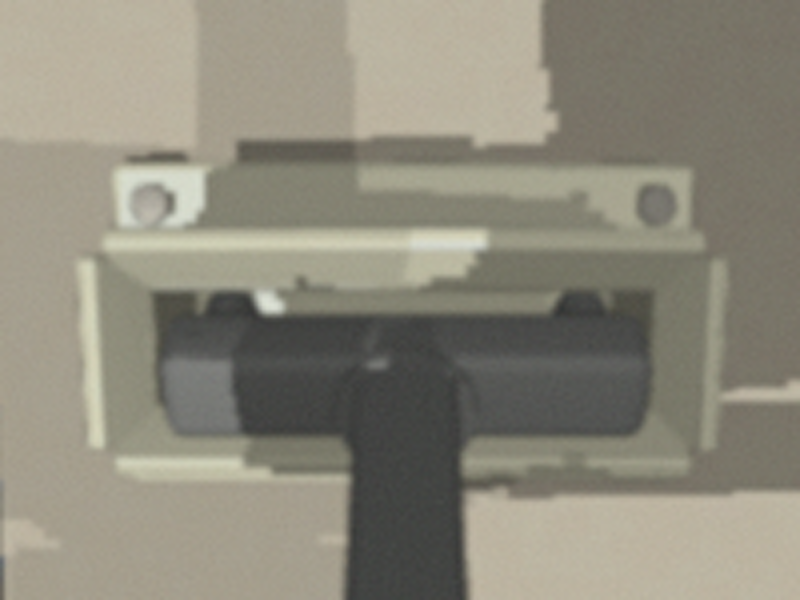

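Request:
play_rows:
  motion:
    - [1,[0.001,0,-0.003],0]
    - [1,[0.001,0,-0.005],0]
    - [1,[0.001,0,-0.005],0]

```text
time: 11.2
tool_pos: [0.629, 0.0591, 0.1405]
tool_rot: [-0.493, 0.51, -0.49, -0.507]
contact_force: [2.7, 1.1, 11.3]
gripper_width: 0.175
```

Run:
```python
from h import *
p,W=ang2()
```

```text
t 11.2 pos [0.629  0.0591 0.1405] jawyaw 1.6038 down [ 0.007  0.    -1.   ] F [ 2.7  1.1 11.3] T [ 0.02 -0.29 -0.1 ] gw 0.175 q6 -1.628
elev 61.7 face x at z=.15 0.6211 resid 0.00019
```

Request:
play_rows:
  motion:
    - [1,[0,0,0.002],0]
    - [0.55,[0,0,0.002],0]
    - [1,[0,0,0.002],0]
    - [1,[0,0,0.002],0]

```text
time: 11.65
tool_pos: [0.6256, 0.059, 0.1377]
tool_rot: [0.491, -0.508, 0.492, 0.509]
contact_force: [-1.6, -0.9, 4.8]
gripper_width: 0.172
```

Run:
```python
from h import *
p,W=ang2()
```

```text
t 11.65 pos [0.6256 0.059  0.1377] jawyaw 1.6041 down [-0.002 -0.    -1.   ] F [-1.6 -0.9  4.8] T [-0.02  0.35  0.01] gw 0.172 q6 -1.628
elev 61.9 face x at z=.15 0.6209 resid 0.0002
```

Request:
play_rows:
  motion:
    - [0.5,[0,0,0],0]
    - [0.5,[0,0,0],0]
    - [0.5,[0,0,0],0]

```text
time: 12.0
tool_pos: [0.6258, 0.059, 0.1368]
tool_rot: [0.491, -0.508, 0.492, 0.509]
contact_force: [0.0, -0.7, 0.1]
gripper_width: 0.25
```

Run:
```python
from h import *
p,W=ang2("pics/w13.png")
```

```text
t 12.0 pos [0.6258 0.059  0.1368] jawyaw 1.604 down [-0.002  0.    -1.   ] F [ 0.  -0.7  0.1] T [-0.02 -0.01  0.  ] gw 0.25 q6 -1.628
elev 62.2 face x at z=.15 0.6203 resid 0.00018
```

View pics/w13.png

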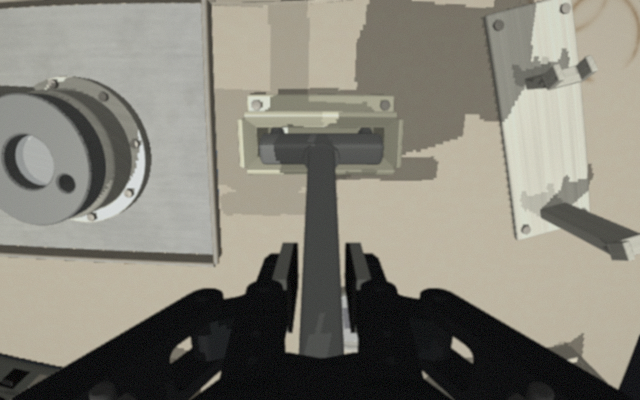

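Request:
play_rows:
  motion:
    - [0.4,[-0.008,0,0.012],0]
    - [0.2,[-0.02,0,0.03],0]
    - [0,[-0.04,0,0.07],0]
    - [-0.5,[-0.05,0,0.11],0]
    - [-1,[-0.05,0,0.15],0]

```text
time: 12.55
tool_pos: [0.5746, 0.0592, 0.2901]
tool_rot: [-0.492, 0.508, -0.492, -0.508]
contact_force: [0.4, -0.9, -0.2]
gripper_width: 0.825
```

Run:
```python
from h import *
st()
p,d,ci,S=snap("scene","pics/s14.png")
print([(x['score'].__round__(2),np.round(x['at'],4).tolist()) for x in nets.landmark_of("scene","spanner_crossbar")[:3]])
im=cv2.imread("pics/s14.png")[60:240,240:440]
cv2.imwrite("pics/s14c.png",cv2.resize(im,None,fx=3,fy=3,interpolation=cv2.INTER_CUBIC))
p,d,ci,W=snap("wrist","pics/w14.png")
np.savez("w14.npz",p=p,W=W)
```

```text
t 12.55 pos [0.5746 0.0592 0.2901] jawyaw 1.6042 down [ 0.  0. -1.] F [ 0.4 -0.9 -0.2] T [ 0.02 -0.05  0.07] gw 0.825 q6 -1.63
[(0.62, [0.6595, 0.0647, 0.2061])]
```

View pics/s14c.png

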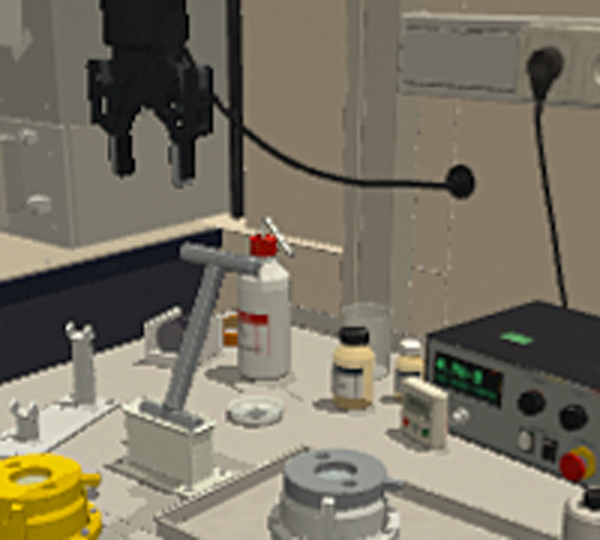

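View pics/w14.png

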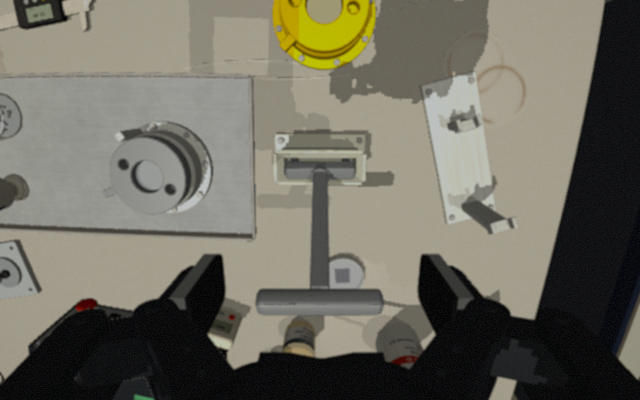

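Request:
play_rows:
  motion:
    - [-1,[0.02,0,0],-0.149]
    - [-1,[0.04,0.001,0],-0.298]
    - [-1,[0.06,0.002,0],-0.447]
    - [-1,[0.08,0.002,0],-0.596]
    - [-1,[0.085,0.002,0],-0.745]

```text
time: 13.2
tool_pos: [0.6618, 0.0609, 0.2856]
tool_rot: [0.643, -0.292, 0.645, 0.293]
contact_force: [0.4, 0.7, -1.1]
gripper_width: 1.0
```

Request:
play_rows:
  motion:
    - [-1,[0,0,0],-0.149]
    - [-1,[0,0,0],-0.298]
    - [-1,[0,0,0],-0.447]
    - [-1,[0,0,0],-0.596]
    - [-1,[0,0,0],-0.745]

```text
time: 13.7
tool_pos: [0.6605, 0.061, 0.2861]
tool_rot: [0.705, -0.038, 0.707, 0.038]
contact_force: [-0.0, -0.2, 0.2]
gripper_width: 0.999
```

Request:
play_rows:
  motion:
    - [-1,[0,0,-0.01],-0.081]
    - [-1,[0,0,-0.05],-0.081]
    - [-1,[0,0,-0.09],-0.081]
    - [-1,[0,0,-0.112],-0.081]
    - [-1,[0,0,-0.112],-0.081]

```text
time: 14.2
tool_pos: [0.6573, 0.061, 0.1689]
tool_rot: [0.703, -0.012, 0.711, 0.012]
contact_force: [-0.2, -0.3, -0.2]
gripper_width: 0.998
```

Run:
```python
from h import *
st()
p,d,ci,S=snap("scene","pics/s15.png")
im=cv2.imread("pics/s15.png")[60:240,240:440]
cv2.imwrite("pics/s15c.png",cv2.resize(im,None,fx=3,fy=3,interpolation=cv2.INTER_CUBIC))
p,d,ci,W=snap("wrist","pics/w15.png")
```

```text
t 14.2 pos [0.6573 0.061  0.1689] jawyaw 0.033 down [-0.012  0.    -1.   ] F [-0.2 -0.3 -0.2] T [ 0.    0.02 -0.06] gw 0.998 q6 -0.053
```

View pics/s15c.png

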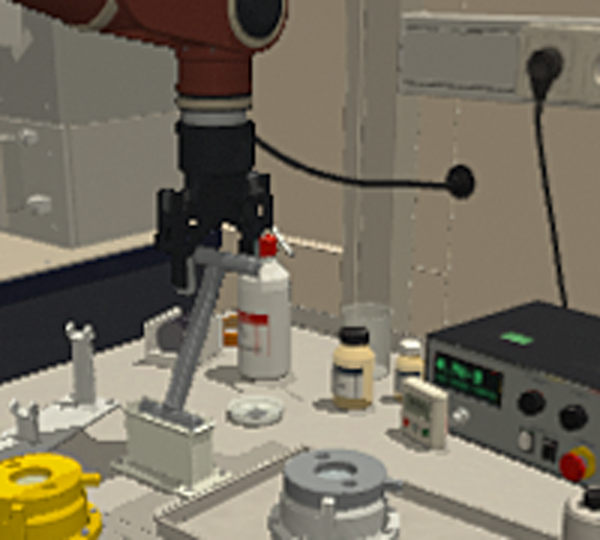

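View pics/w15.png

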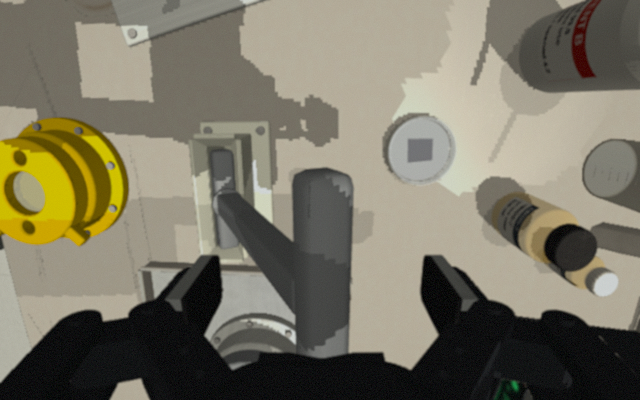

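Request:
play_rows:
  motion:
    - [-1,[-0.02,-0.001,0],0]
    - [-1,[-0.035,-0.001,0],0]
    - [-1,[-0.045,-0.001,0],0]
    - [-1,[-0.055,-0.002,0],0]
    - [-1,[-0.065,-0.002,0],0]

```text
time: 14.8
tool_pos: [0.5964, 0.0589, 0.1771]
tool_rot: [0.708, -0.012, 0.706, 0.012]
contact_force: [1.0, 0.7, 0.1]
gripper_width: 0.998
```

Request:
play_rows:
  motion:
    - [-1,[-0.01,0,0],0]
    - [-1,[-0.02,-0.001,0],0]
    - [-1,[-0.03,-0.001,0],0]
    - [-1,[-0.037,-0.001,0],0]
    - [-1,[-0.04,-0.001,0],0]

```text
time: 15.3
tool_pos: [0.5556, 0.058, 0.1757]
tool_rot: [0.707, -0.012, 0.707, 0.012]
contact_force: [-0.1, 0.6, 1.2]
gripper_width: 0.999
```

Run:
```python
from h import *
st()
p,d,ci,S=snap("scene","pics/s16.png")
im=cv2.imread("pics/s16.png")[60:240,240:440]
cv2.imwrite("pics/s16c.png",cv2.resize(im,None,fx=3,fy=3,interpolation=cv2.INTER_CUBIC))
p,d,ci,W=snap("wrist","pics/w16.png")
```

```text
t 15.3 pos [0.5556 0.058  0.1757] jawyaw 0.033 down [-0.  0. -1.] F [-0.1  0.6  1.2] T [-0.   -0.01  0.01] gw 0.999 q6 -0.062
```

View pics/s16c.png

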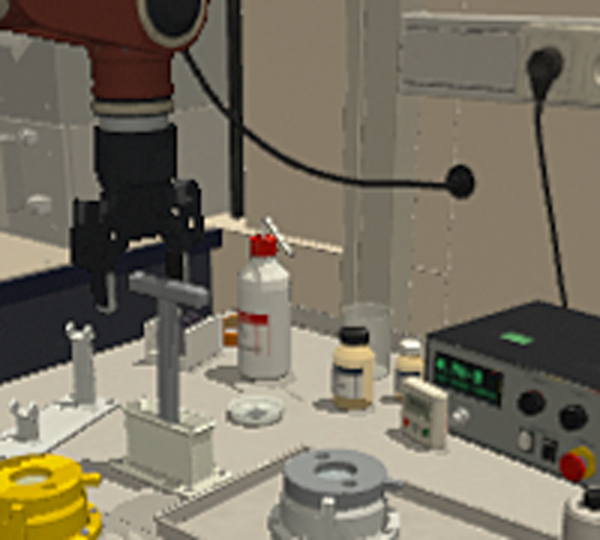

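View pics/w16.png

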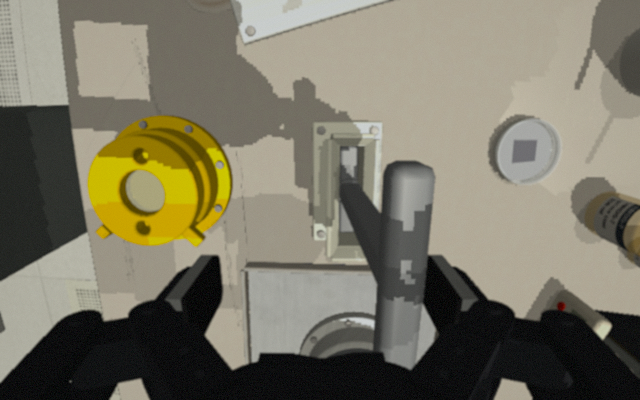

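Request:
play_rows:
  motion:
    - [-1,[0.015,-0.001,0],0]
    - [-1,[0.027,-0.001,0],0]
    - [-1,[0.027,-0.001,0],0]

```text
time: 15.7
tool_pos: [0.5847, 0.0568, 0.1759]
tool_rot: [0.707, -0.012, 0.707, 0.012]
contact_force: [0.1, 1.1, -0.4]
gripper_width: 1.001
```

Run:
```python
from h import *
s=st()
p,d,ci,W=snap("wrist","pics/w17.png")
m=(W[...,2]>.15)&(W[...,2]<.235)&(abs(W[...,0]-s['tool_pos'][0])<.035); m[:, :230]=False; m[:,415:]=False
q=W[m]; print(len(q),np.percentile(q,[2,50,98],axis=0).round(4))
t=q[q[:,2]>np.percentile(q[:,2],60)-.004]; print(cv2.minAreaRect(t[:,:2].astype(np.float32)), np.median(t[:,2]))
S=snap("scene","pics/s17.png")
print([(x['score'].__round__(2),np.round(x['at'],4).tolist()) for x in nets.landmark_of("scene","spanner_crossbar")[:3]])
p,d,ci,W=snap("top")
m=(abs(W[...,0]-.585)<.06)&(abs(W[...,1]-.057)<.08)&(W[...,2]>.16)&(W[...,2]<.215)
q=W[m];print(len(q), np.median(q,0) if len(q) else 0)
```

```text
t 15.7 pos [0.5847 0.0568 0.1759] jawyaw 0.0328 down [ 0.001 -0.    -1.   ] F [ 0.1  1.1 -0.4] T [-0.01 -0.    0.06] gw 1.001 q6 -0.063
9112 [[0.5815 0.0268 0.1914]
 [0.5901 0.0726 0.2   ]
 [0.5993 0.107  0.2016]]
((0.5910094380378723, 0.06468947231769562), (0.017459187656641006, 0.08647949248552322), 1.691030502319336) 0.20007244677829789
[(0.73, [0.5909, 0.0616, 0.1934])]
12 [0.58110184 0.10267924 0.20176109]
```

View pics/w17.png

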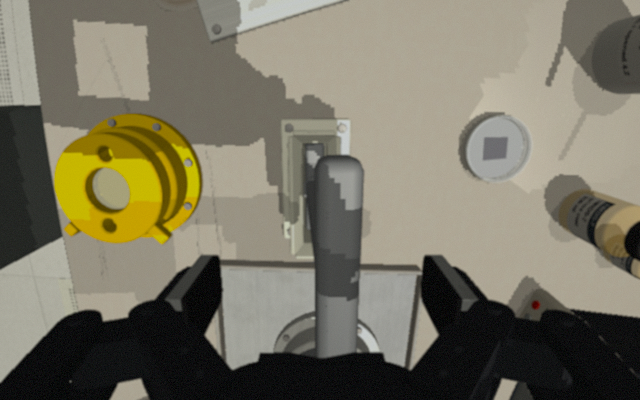

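Request:
play_rows:
  motion:
    - [-1,[0.006,0.001,-0.002],0]
    - [1,[0.006,0.001,-0.002],0]
    - [1,[0.006,0.001,-0.002],0]
    - [1,[0.006,0.001,-0.002],0]
    - [1,[0.006,0.001,-0.002],0]

```text
time: 16.4
tool_pos: [0.5893, 0.058, 0.1739]
tool_rot: [0.707, -0.012, 0.707, 0.012]
contact_force: [0.4, -0.9, 0.2]
gripper_width: 0.329
```

Request:
play_rows:
  motion:
    - [1,[0,0,0],0]
    - [1,[0,0,0],0]

```text
time: 16.6
tool_pos: [0.5886, 0.058, 0.1741]
tool_rot: [0.706, -0.012, 0.708, 0.012]
contact_force: [-2.2, -0.2, 2.0]
gripper_width: 0.197
```

Run:
```python
from h import *
s=st()
```

```text
t 16.6 pos [0.5886 0.058  0.1741] jawyaw 0.0331 down [-0.002 -0.    -1.   ] F [-2.2 -0.2  2. ] T [-0.01  0.95 -0.04] gw 0.197 q6 -0.061
```

Request:
play_rows:
  motion:
    - [1,[-0.009,0,0],0]
    - [1,[-0.009,0,0.02],0]
    - [1,[-0.009,0,0.05],0]
    - [1,[-0.009,0,0.09],0]
    - [1,[-0.009,0,0.12],0]

```text
time: 17.1
tool_pos: [0.5801, 0.058, 0.2951]
tool_rot: [0.707, -0.012, 0.707, 0.012]
contact_force: [-0.1, -1.3, -2.0]
gripper_width: 0.2
```

Run:
```python
from h import *
s=st()
z=np.load("w14.npz");W=z['W'];p=z['p']
im=p[100:220,90:230,::-1]
cv2.imwrite("pics/w14c.png",cv2.resize(im,None,fx=5,fy=5,interpolation=cv2.INTER_CUBIC))
m=(abs(W[...,0]-.6)<.07)&(abs(W[...,1]+.145)<.07)&(abs(W[...,2]-.062)<.004)
q=W[m]; print(len(q),np.median(q[:,2]))
# circle fit on outer boundary excluding lug: 
from scipy.optimize import least_squares
hull=cv2.convexHull(q[:,:2].astype(np.float32))[:,0]; print(cv2.minEnclosingCircle(hull))
c=np.array([.6,-.147])
ang=np.arctan2(q[:,1]-c[1],q[:,0]-c[0]); r=np.hypot(q[:,0]-c[0],q[:,1]-c[1])
for it in range(5):
    ang=np.arctan2(q[:,1]-c[1],q[:,0]-c[0]); r=np.hypot(q[:,0]-c[0],q[:,1]-c[1])
    b=[]
    for a in np.linspace(-np.pi,np.pi,73)[:-1]:
        k=(np.abs(ang-a)<.05)
        if k.sum()>3:
            rr=np.percentile(r[k],98)
            if rr<.051: b.append(c+rr*np.array([np.cos(a),np.sin(a)]))
    b=np.array(b); A=np.c_[2*b,np.ones(len(b))]; sol=np.linalg.lstsq(A,(b**2).sum(1),rcond=None)[0]; c=sol[:2]
print('centre',c,'R',np.sqrt(sol[2]+c@c),len(b))
```

```text
t 17.1 pos [0.5801 0.058  0.2951] jawyaw 0.033 down [ 0.001  0.    -1.   ] F [-0.1 -1.3 -2. ] T [-0.   -0.07 -0.04] gw 0.2 q6 -0.061
3981 0.06172342155138622
((0.5962740182876587, -0.15135155618190765), 0.0549539215862751)
centre [ 0.59678103 -0.14255347] R 0.045548474169390514 66
```

View pics/w14c.png

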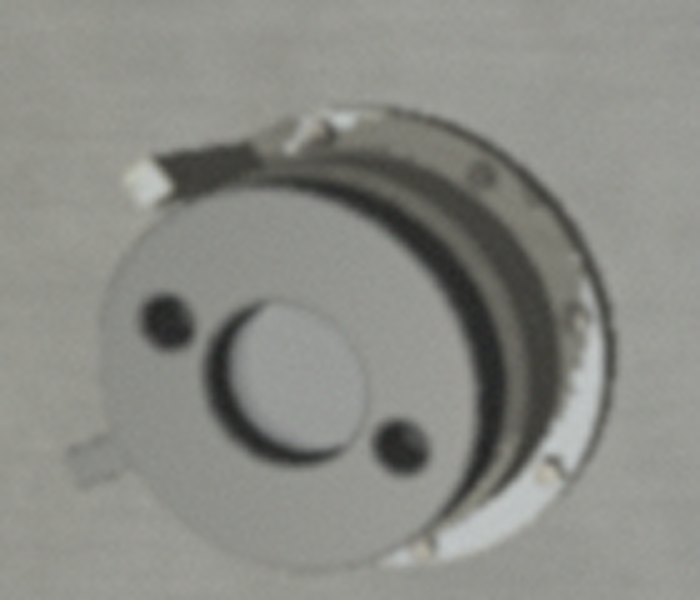

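```bash
cat >> h.py <<'E'
def unproj(uv,z,ci):
    n=cv2.undistortPoints(np.float64([[uv]]),ci['K'],np.array([ci['k1'],0,0,0,0.]))[0,0]
    R=cv2.Rodrigues(ci['rvec'])[0]; o=-R.T@ci['tvec']; dr=R.T@np.array([n[0],n[1],1]); return o+dr*(z-o[2])/dr[2]
E
python3 - <<'E'
from h import *
W=np.load("w14.npz")['W']; im=np.load("w14.npz")['p']
g=cv2.cvtColor(im,cv2.COLOR_RGB2GRAY)
# map ring plane via homography: sample plane points near
# use depth cloud of pixels on the ring top: fit px->xy homography
m=(abs(W[...,0]-.597)<.05)&(abs(W[...,1]+.143)<.05)&(abs(W[...,2]-.062)<.003)
v,u=np.nonzero(m); H,_=cv2.findHomography(np.c_[u,v].astype(float),W[m][:,:2].astype(float),cv2.RANSAC,.003)
def pt(cx,cy): return cv2.perspectiveTransform(np.float64([[[90+cx/5-.4,100+cy/5-.4]]]),H)[0,0]
a=pt(167,322);b=pt(402,447);lug=pt(92,462);post=pt(150,185);cen=(a+b)/2
print(a,b,np.linalg.norm(a-b),'mid',cen,'angle',np.arctan2(*(b-a)[::-1]),'bore',pt(285,383))
print('lug ang',np.arctan2(*(lug-cen)[::-1]),np.linalg.norm(lug-cen),'post',np.arctan2(*(post-cen)[::-1]),np.linalg.norm(post-cen))
E
```

```text
[ 0.58260932 -0.16967637] [ 0.61068004 -0.11629071] 0.06031578265116024 mid [ 0.59664468 -0.14298354] angle 1.086714522771359 bore [ 0.59624453 -0.1428997 ]
lug ang -1.183359083737359 0.05372089128430106 post -2.6110638385329215 0.052678546627500426
```

Request:
play_rows:
  motion:
    - [1,[0.003,-0.04,0],-0.11]
    - [1,[0.007,-0.08,0],-0.22]
    - [1,[0.01,-0.12,0],-0.33]
    - [1,[0.013,-0.16,0],-0.44]
    - [1,[0.0165,-0.2,0],-0.517]

```text
time: 17.6
tool_pos: [0.5962, -0.1433, 0.2926]
tool_rot: [0.686, 0.171, 0.686, -0.171]
contact_force: [0.2, 0.8, -2.5]
gripper_width: 0.192
```

Request:
play_rows:
  motion:
    - [1,[0,-0.001,-0.02],0]
    - [1,[0,-0.001,-0.035],0]
    - [1,[0,-0.001,-0.035],0]
    - [1,[0,-0.001,-0.035],0]

```text
time: 18.0
tool_pos: [0.5964, -0.142, 0.2577]
tool_rot: [0.686, 0.169, 0.687, -0.169]
contact_force: [-0.4, 0.0, -1.7]
gripper_width: 0.203
```

Run:
```python
from h import *
s=st()
p,d,ci,W=snap("wrist","pics/w20.png")
p,d,ci,W=snap("scene","pics/s20.png")
for t in ["pin_a","spanner_foot","ring_top"]:
    print(t,[(x['score'].__round__(2),np.round(x['at'],4).tolist()) for x in nets.landmark_of("scene",t)[:3]])
im=cv2.imread("pics/s20.png")[130:270,290:430]
cv2.imwrite("pics/s20c.png",cv2.resize(im,None,fx=4,fy=4,interpolation=cv2.INTER_CUBIC))
```

```text
t 18.0 pos [ 0.5964 -0.142   0.2577] jawyaw -0.4828 down [-0.002  0.001 -1.   ] F [-0.4  0.  -1.7] T [-0.   -0.01  0.02] gw 0.203 q6 0.128
pin_a [(0.9, [0.6074, -0.1152, 0.0919]), (0.71, [0.5848, -0.1695, 0.0904])]
spanner_foot [(0.97, [0.5991, -0.1437, 0.0916]), (0.33, [0.5645, 0.2408, -0.0012])]
ring_top [(0.78, [0.4099, 0.0562, 0.0603]), (0.64, [0.6036, -0.1473, 0.061]), (0.54, [0.5908, -0.1438, 0.0911])]
```

View pics/s20c.png

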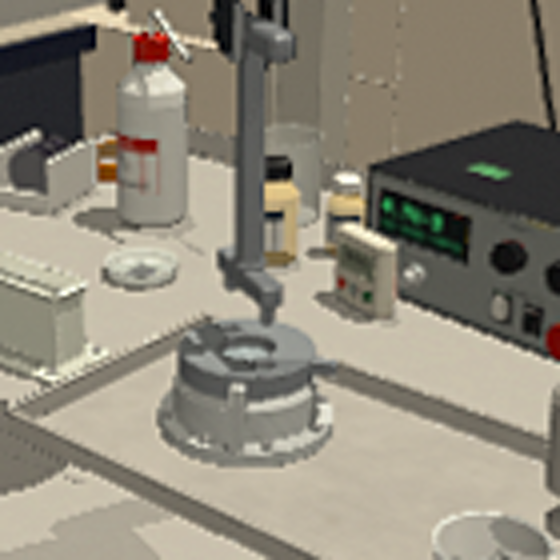

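View pics/w20.png

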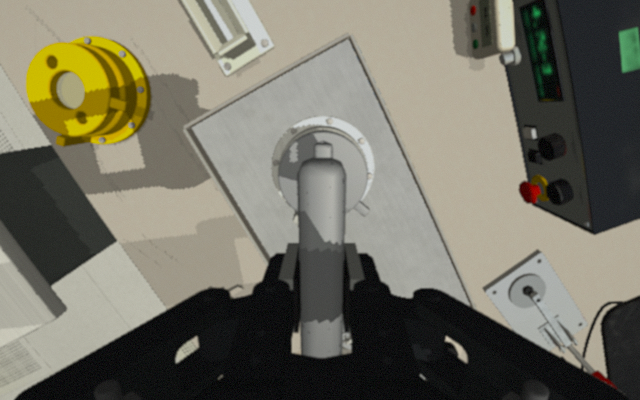

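Run:
```python
from h import *
s=st(); T=s['tool_pos']; a=1.088; e=np.array([np.cos(a),np.sin(a)]); n=np.array([-np.sin(a),np.cos(a)])
p,d,ci,W=snap("wrist")
def stats(zl,zh,um,vm):
    sub=W[vm[0]:vm[1],um[0]:um[1]].reshape(-1,3); q=sub[(sub[:,2]>zl)&(sub[:,2]<zh)]
    r=q[:,:2]-T[:2]; print(len(q),'along',np.percentile(r@e,[1,50,99]).round(4),'perp',np.percentile(r@n,[2,50,98]).round(4),'z',np.percentile(q[:,2],[2,50,98]).round(4))
stats(.24,.30,(285,360),(150,300))   # bar
stats(.08,.16,(300,345),(130,165))   # head end
sc=cams.camera_info("scene")
for k in (1,-1):
    print(k,proj([T[0]+k*.03*e[0],T[1]+k*.03*e[1],.0897],sc))
im=cams.grab_frame("scene")[0][:,:,::-1]
cv2.imwrite("pics/s21c.png",cv2.resize(im[170:240,320:390],None,fx=8,fy=8,interpolation=cv2.INTER_CUBIC))
b=proj([T[0]+.0*e[0],T[1],T[2]+.018],sc);print('bar c',b)
for k in(1,-1): print('bar end',proj([T[0]+k*.05*e[0],T[1]+k*.05*e[1],T[2]+.018],sc))
```

```text
t 18.25 pos [ 0.5974 -0.1426  0.26  ] jawyaw -0.4831 down [ 0.002 -0.001 -1.   ] F [ 0.3 -0.  -2.5] T [ 0.02  0.01 -0.03] gw 0.198 q6 0.128
7909 along [-0.0036  0.0196  0.0496] perp [-0.0129 -0.0002  0.0125] z [0.2708 0.2853 0.2969]
277 along [0.0277 0.0336 0.0388] perp [-0.0092 -0.0017  0.0059] z [0.1132 0.1204 0.1219]
1 [[347.42078762 201.70579209]]
-1 [[356.37146174 210.34068014]]
bar c [[353.09921346 135.99656579]]
bar end [[345.37104103 131.86496199]]
bar end [[361.62406554 140.5532746 ]]
```

View pics/s21c.png

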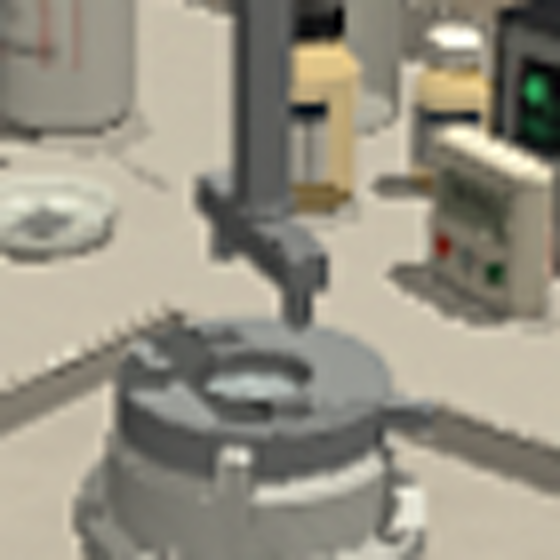

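Run:
```python
from h import *
s=st(); T=s['tool_pos']
p,d,ci,W=snap("wrist")
m=(np.hypot(W[...,0]-.597,W[...,1]+.143)<.075)&(abs(W[...,2]-.0615)<.004)
q=W[m];print(len(q),np.median(q[:,2]))
from scipy.optimize import least_squares
c=np.array([.597,-.143])
for it in range(8):
    a=np.arctan2(q[:,1]-c[1],q[:,0]-c[0]); r=np.hypot(q[:,0]-c[0],q[:,1]-c[1]); b=[]
    for t in np.linspace(-np.pi,np.pi,91)[:-1]:
        k=np.abs(a-t)<.04
        if k.sum()>4:
            rr=np.percentile(r[k],96)
            if .043<rr<.0495: b.append(c+rr*np.array([np.cos(t),np.sin(t)]))
    b=np.array(b)
    c=least_squares(lambda v:np.hypot(b[:,0]-v[0],b[:,1]-v[1])-.0455,c).x
print('ring centre now',c,len(b))
# depth-free check: image edges
sub=cv2.resize(p[110:230,260:390,::-1],None,fx=5,fy=5,interpolation=cv2.INTER_CUBIC); cv2.imwrite("pics/w22c.png",sub)
print(proj([[.5967+.046*np.cos(t),-.143+.046*np.sin(t),.062] for t in (0,1.57,3.14,4.71)],ci))
```

```text
t 18.35 pos [ 0.5972 -0.1428  0.2596] jawyaw -0.4834 down [ 0.001 -0.001 -1.   ] F [-0.  -0.2 -2.6] T [ 0.02  0.02 -0.  ] gw 0.199 q6 0.128
3345 0.06189982938291943
ring centre now [ 0.59705111 -0.14353889] 69
[[361.10049879 155.47384818]
 [299.23986275 135.95606723]
 [281.53925962 196.31390267]
 [340.81175012 214.16684383]]
```

View pics/w22c.png

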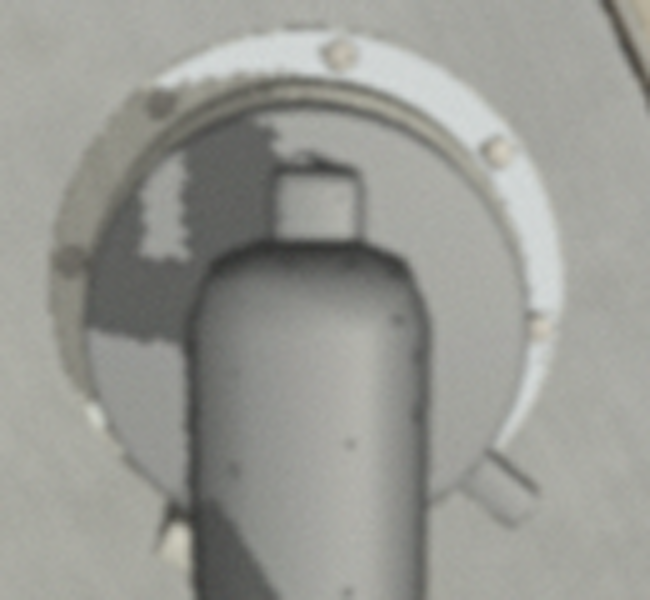

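Request:
play_rows:
  motion:
    - [1,[-0.0015,0,-0.012],0]
    - [1,[-0.0015,0,-0.022],0]
    - [1,[-0.0015,0,-0.028],0]
    - [1,[-0.0015,0,-0.033],0]
    - [1,[-0.0015,0,-0.036],0]

```text
time: 18.9
tool_pos: [0.595, -0.143, 0.2217]
tool_rot: [0.686, 0.17, 0.687, -0.169]
contact_force: [-0.2, -0.0, -1.9]
gripper_width: 0.197
```

Run:
```python
from h import *
s=st()
```

```text
t 18.9 pos [ 0.595  -0.143   0.2217] jawyaw -0.4841 down [-0.001  0.    -1.   ] F [-0.2 -0.  -1.9] T [ 0.01 -0.03  0.02] gw 0.197 q6 0.127
```

Request:
play_rows:
  motion:
    - [1,[0,0,-0.003],0]
    - [1,[0,0,-0.006],0]
    - [1,[0,0,-0.008],0]
    - [1,[0,0,-0.008],0]

```text
time: 19.3
tool_pos: [0.5961, -0.1433, 0.2172]
tool_rot: [0.687, 0.169, 0.686, -0.17]
contact_force: [-1.8, -0.5, 4.7]
gripper_width: 0.198
```

Run:
```python
from h import *
s=st()
im=snap("scene")[0][:,:,::-1]
cv2.imwrite("pics/s23c.png",cv2.resize(im[150:250,300:400],None,fx=6,fy=6,interpolation=cv2.INTER_CUBIC))
```

```text
t 19.3 pos [ 0.5961 -0.1433  0.2172] jawyaw -0.484 down [ 0.002 -0.001 -1.   ] F [-1.8 -0.5  4.7] T [ 0.11  0.47 -0.04] gw 0.198 q6 0.127
```

View pics/s23c.png

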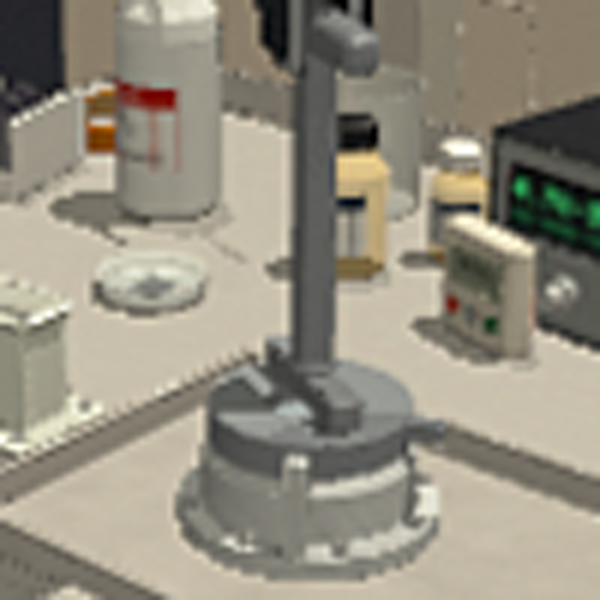

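Request:
play_rows:
  motion:
    - [1,[0,0,0],-0.1]
    - [1,[0,0,0],-0.22]
    - [1,[0,0,0],-0.35]
    - [1,[0,0,0],-0.48]
    - [1,[0,0,0],-0.6]

```text
time: 19.85
tool_pos: [0.5962, -0.1428, 0.2172]
tool_rot: [0.606, 0.367, 0.604, -0.366]
contact_force: [-0.4, 0.9, 5.1]
gripper_width: 0.198
```

Run:
```python
from h import *
s=st()
```

```text
t 19.85 pos [ 0.5962 -0.1428  0.2172] jawyaw -1.0882 down [ 0.003  0.    -1.   ] F [-0.4  0.9  5.1] T [0.55 0.4  0.27] gw 0.198 q6 0.731
```

Request:
play_rows:
  motion:
    - [1,[0,0,0],-0.1]
    - [1,[0,0,0],-0.2]
    - [1,[0,0,0],-0.3]
    - [1,[0,0,0],-0.38]
    - [1,[0,0,0],-0.45]

```text
time: 20.35
tool_pos: [0.5964, -0.1427, 0.2172]
tool_rot: [0.509, 0.492, 0.508, -0.49]
contact_force: [-1.6, 1.6, 4.4]
gripper_width: 0.197
```

Run:
```python
from h import *
s=st()
p=snap("wrist","pics/w24.png")
```

```text
t 20.35 pos [ 0.5964 -0.1427  0.2172] jawyaw -1.5362 down [ 0.003  0.    -1.   ] F [-1.6  1.6  4.4] T [0.56 0.25 0.27] gw 0.197 q6 1.179
```

View pics/w24.png

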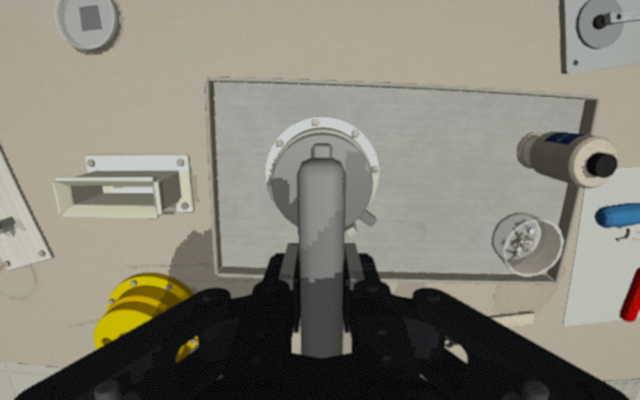

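Request:
play_rows:
  motion:
    - [1,[0,0,0],-0.04]
    - [1,[0,0,0],-0.08]
    - [1,[0,0,0],-0.12]
    - [1,[0,0,0],-0.15]
    - [1,[0,0,0],-0.15]

```text
time: 20.9
tool_pos: [0.5965, -0.1427, 0.2172]
tool_rot: [0.472, 0.529, 0.47, -0.526]
contact_force: [-1.0, 2.0, 5.5]
gripper_width: 0.195
```

Run:
```python
from h import *
s=st()
```

```text
t 20.9 pos [ 0.5965 -0.1427  0.2172] jawyaw -1.684 down [ 0.004  0.    -1.   ] F [-1.   2.   5.5] T [0.6  0.13 0.01] gw 0.195 q6 1.327
```

Request:
play_rows:
  motion:
    - [1,[0,0,0],-0.03]
    - [1,[0,0,0],-0.06]
    - [1,[0,0,0],-0.09]

```text
time: 21.2
tool_pos: [0.5967, -0.1427, 0.2172]
tool_rot: [0.448, 0.549, 0.446, -0.547]
contact_force: [-0.5, 2.1, 5.2]
gripper_width: 0.199
```

Run:
```python
from h import *
s=st()
p=snap("wrist","pics/w25.png")[0]
cv2.imwrite("pics/w25c.png",cv2.resize(p[100:260,240:420,::-1],None,fx=4,fy=4,interpolation=cv2.INTER_CUBIC))
```

```text
t 21.2 pos [ 0.5967 -0.1427  0.2172] jawyaw -1.7714 down [ 0.004 -0.    -1.   ] F [-0.5  2.1  5.2] T [0.48 0.01 1.62] gw 0.199 q6 1.415
```

View pics/w25c.png

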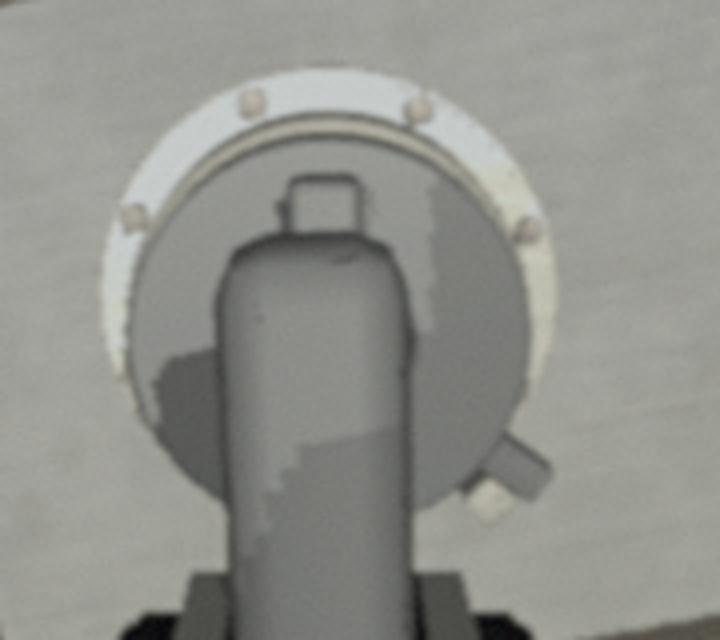

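Request:
play_rows:
  motion:
    - [1,[0,0,0],-0.02]
    - [1,[0,0,0],-0.02]

```text
time: 21.45
tool_pos: [0.5967, -0.1427, 0.2172]
tool_rot: [0.444, 0.552, 0.442, -0.55]
contact_force: [-0.8, 1.2, 5.2]
gripper_width: 0.195
```

Run:
```python
from h import *
s=st()
```

```text
t 21.45 pos [ 0.5967 -0.1427  0.2172] jawyaw -1.7883 down [ 0.004 -0.001 -1.   ] F [-0.8  1.2  5.2] T [ 0.41 -0.03  1.96] gw 0.195 q6 1.432
```

Request:
play_rows:
  motion:
    - [1,[0,0,0.0],0.02]
    - [1,[0,0,0.001],0.04]
    - [1,[0,0,0.001],0.04]

```text
time: 21.75
tool_pos: [0.5964, -0.1427, 0.2172]
tool_rot: [0.453, 0.544, 0.452, -0.542]
contact_force: [1.5, 2.2, 4.8]
gripper_width: 0.198
```

Run:
```python
from h import *
s=st()
```

```text
t 21.75 pos [ 0.5964 -0.1427  0.2172] jawyaw -1.7526 down [ 0.003  0.    -1.   ] F [1.5 2.2 4.8] T [ 0.62 -0.29  0.93] gw 0.198 q6 1.396
```

Torque still 0.9 N m in the tightening sense; back off a touch more, then lift.

Request:
play_rows:
  motion:
    - [1,[0,0,0.001],0.02]
    - [1,[0,0,0.004],0.032]
    - [1,[0,0,0.012],0.032]
    - [1,[0,0,0.03],0.032]
    - [1,[0,0,0.06],0.032]

```text
time: 22.25
tool_pos: [0.5934, -0.1433, 0.2742]
tool_rot: [-0.459, -0.535, -0.462, 0.538]
contact_force: [0.9, -0.2, -2.3]
gripper_width: 0.199
```

Request:
play_rows:
  motion:
    - [1,[0,0,0.03],0.05]
    - [1,[-0.003,0.03,0.03],0.15]
    - [1,[-0.006,0.06,0.03],0.3]
    - [1,[-0.01,0.09,0.03],0.44]
    - [1,[-0.013,0.12,0.03],0.58]

```text
time: 22.75
tool_pos: [0.5817, -0.0229, 0.3074]
tool_rot: [0.596, 0.38, 0.595, -0.382]
contact_force: [0.4, 0.2, -2.8]
gripper_width: 0.198
```

Run:
```python
from h import *
s=st()
p=snap("wrist","pics/w26.png")[0]
im=snap("scene","pics/s26.png")[0][:,:,::-1]
cv2.imwrite("pics/s26c.png",cv2.resize(im[130:270,280:420],None,fx=4,fy=4,interpolation=cv2.INTER_CUBIC))
```

```text
t 22.75 pos [ 0.5817 -0.0229  0.3074] jawyaw -1.1381 down [-0.    -0.002 -1.   ] F [ 0.4  0.2 -2.8] T [ 0.    0.01 -0.  ] gw 0.198 q6 0.972
```

View pics/s26c.png

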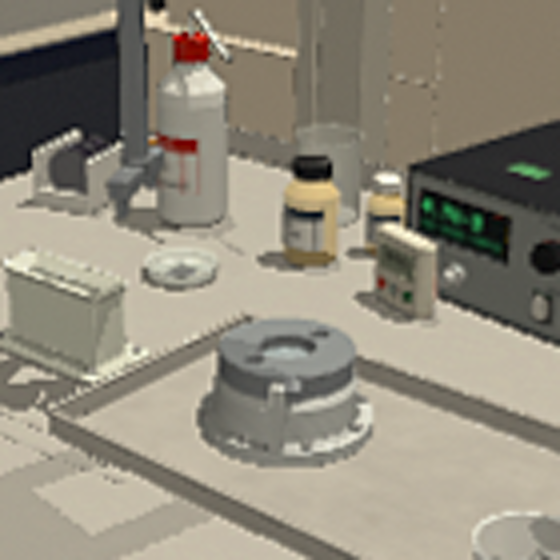

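View pics/w26.png

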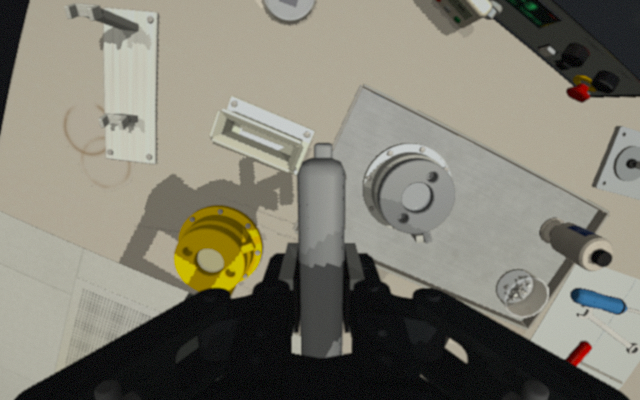

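Run:
```python
import cv2
p=cv2.imread("pics/w26.png")
cv2.imwrite("pics/w26c.png",cv2.resize(p[135:265,345:475],None,fx=5,fy=5,interpolation=cv2.INTER_CUBIC))
```

```text
(no output)
```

View pics/w26c.png

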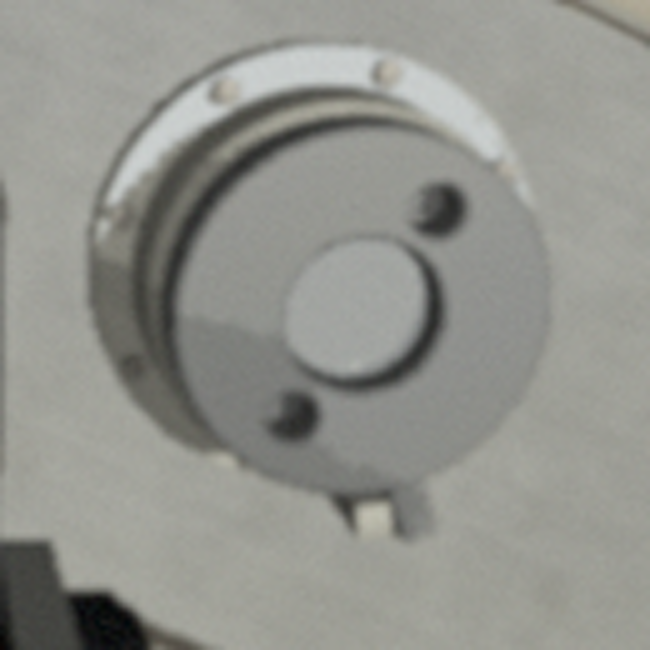

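Request:
play_rows:
  motion:
    - [1,[-0.001,0.016,0],0.146]
    - [1,[-0.001,0.033,0],0.292]
    - [1,[-0.002,0.05,0],0.438]
    - [1,[-0.002,0.066,0],0.584]
    - [1,[-0.003,0.081,0],0.73]

```text
time: 23.35
tool_pos: [0.5793, 0.0573, 0.3069]
tool_rot: [0.692, 0.143, 0.692, -0.144]
contact_force: [1.0, -0.5, -1.9]
gripper_width: 0.195
```

Request:
play_rows:
  motion:
    - [1,[0,0,-0.015],0.146]
    - [1,[0,0,-0.03],0.292]
    - [1,[0,0,-0.045],0.438]
    - [1,[0,0,-0.045],0.441]
    - [1,[0,0,-0.045],0.441]

```text
time: 23.85
tool_pos: [0.5794, 0.0571, 0.2615]
tool_rot: [0.707, -0.009, 0.707, 0.008]
contact_force: [0.1, 0.7, -0.7]
gripper_width: 0.195
```

Run:
```python
from h import *
s=st(); T=s['tool_pos']; a=.033+np.pi/2; e=np.array([np.cos(a),np.sin(a)]); n=np.array([-np.sin(a),np.cos(a)])
p,d,ci,W=snap("wrist","pics/w27.png")
def stats(zl,zh,um,vm):
    sub=W[vm[0]:vm[1],um[0]:um[1]].reshape(-1,3); q=sub[(sub[:,2]>zl)&(sub[:,2]<zh)]
    r=q[:,:2]-T[:2]; print(len(q),'along',np.percentile(r@e,[1,50,99]).round(4),'perp',np.percentile(r@n,[2,50,98]).round(4),'z',np.percentile(q[:,2],[2,50,98]).round(4))
stats(T[2]-.02,T[2]+.04,(285,360),(150,300))
stats(.09,.16,(300,345),(110,165))
m=(W[...,0]>.54)&(W[...,0]<.63)&(W[...,1]>-.01)&(W[...,1]<.13)&(W[...,2]>.060)&(W[...,2]<.071)
q=W[m]; print(len(q),cv2.minAreaRect(q[:,:2].astype(np.float32)),q.min(0),q.max(0))
S=snap("scene")[0][:,:,::-1]
cv2.imwrite("pics/s27c.png",cv2.resize(S[130:230,250:370],None,fx=6,fy=6,interpolation=cv2.INTER_CUBIC))
```

```text
t 23.85 pos [0.5794 0.0571 0.2615] jawyaw 0.0245 down [-0.    -0.001 -1.   ] F [ 0.1  0.7 -0.7] T [ 0.01 -0.02 -0.01] gw 0.195 q6 -0.053
7906 along [-0.0035  0.0197  0.0497] perp [-0.013  -0.0002  0.0124] z [0.2724 0.2868 0.2984]
275 along [0.0276 0.0336 0.0387] perp [-0.0091 -0.0016  0.006 ] z [0.1151 0.1218 0.1235]
678 ((0.5784545540809631, 0.09050755202770233), (0.03943488374352455, 0.03563752770423889), 2.203850507736206) [0.55915216 0.07194432 0.06002899] [0.59865264 0.10853479 0.06820196]
```

View pics/w27.png

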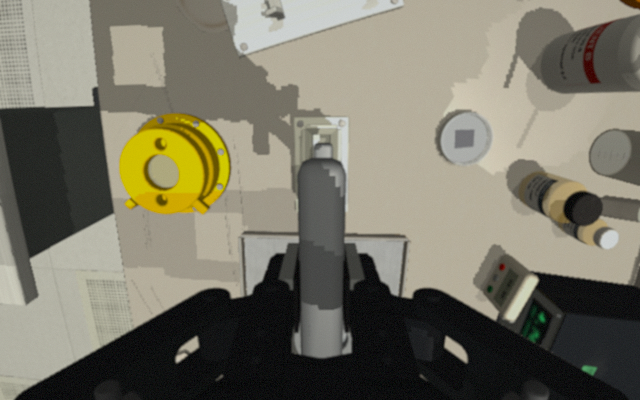

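View pics/s27c.png

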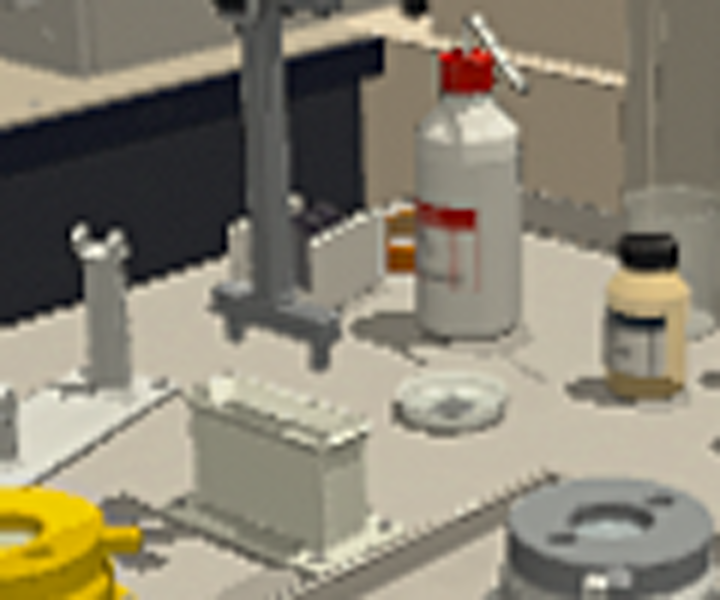

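Request:
play_rows:
  motion:
    - [1,[-0.0013,0,-0.01],0.008]
    - [1,[-0.0013,0,-0.025],0.008]
    - [1,[-0.0013,0,-0.035],0.008]
    - [1,[-0.0013,0,-0.045],0.008]
    - [1,[-0.0013,0,-0.052],0.008]

```text
time: 24.45
tool_pos: [0.5774, 0.058, 0.2068]
tool_rot: [0.706, -0.013, 0.708, 0.013]
contact_force: [-0.3, 0.1, -2.0]
gripper_width: 0.193
```

Run:
```python
from h import *
st()
```

```text
t 24.45 pos [0.5774 0.058  0.2068] jawyaw 0.0369 down [-0.002  0.    -1.   ] F [-0.3  0.1 -2. ] T [-0.03  0.   -0.02] gw 0.193 q6 -0.065
```

Request:
play_rows:
  motion:
    - [1,[0,0,-0.01],0]
    - [1,[0,0,-0.02],0]
    - [1,[0,0,-0.028],0]
    - [1,[0,0,-0.033],0]
    - [1,[0,0,-0.034],0]

```text
time: 24.95
tool_pos: [0.5785, 0.0579, 0.1752]
tool_rot: [0.707, -0.013, 0.707, 0.013]
contact_force: [0.0, -0.0, 1.2]
gripper_width: 0.197
```

Run:
```python
from h import *
st()
```

```text
t 24.95 pos [0.5785 0.0579 0.1752] jawyaw 0.037 down [ 0.001 -0.    -1.   ] F [ 0.  -0.   1.2] T [ 0.    0.11 -0.02] gw 0.197 q6 -0.065
```

Seated on the floor with hardly any side force. Release and rise.

Request:
play_rows:
  motion:
    - [-1,[0,0,0],0]
    - [-1,[0,0,0],0]
    - [-1,[0,0,0],0]
    - [-1,[0,0,0],0]
    - [-1,[0,0,0],0]

```text
time: 25.45
tool_pos: [0.5782, 0.058, 0.175]
tool_rot: [0.707, -0.013, 0.707, 0.013]
contact_force: [-0.0, 0.5, -0.1]
gripper_width: 0.998
```

Request:
play_rows:
  motion:
    - [-1,[0,0,0.02],0]
    - [-1,[0,0,0.06],0]
    - [-1,[0,0,0.1],0]
    - [-1,[-0.03,0,0.14],0]
    - [-1,[-0.07,0,0.15],0]

```text
time: 25.95
tool_pos: [0.5097, 0.0578, 0.3308]
tool_rot: [0.71, -0.013, 0.704, 0.013]
contact_force: [-0.4, 1.1, 0.4]
gripper_width: 1.001
```

Request:
play_rows:
  motion:
    - [-1,[-0.03,0,0],0]
    - [-1,[-0.06,0,0],0]
    - [-1,[-0.06,0,0],0]

```text
time: 26.25
tool_pos: [0.4462, 0.0582, 0.3256]
tool_rot: [0.708, -0.013, 0.706, 0.013]
contact_force: [1.4, 0.5, -0.2]
gripper_width: 0.998
```

Run:
```python
from h import *
st()
S=snap("scene","pics/s28.png")[0][:,:,::-1]
p,d,ci,W=snap("top","pics/t28.png")
cv2.imwrite("pics/t28c.png",cv2.resize(p[120:270,190:460,::-1],None,fx=2.9,fy=2.9,interpolation=cv2.INTER_CUBIC))
cv2.imwrite("pics/s28c.png",cv2.resize(S[100:300,240:480],None,fx=3,fy=3,interpolation=cv2.INTER_CUBIC))
for t in ["spanner_crossbar","gauge_head","screw_tub","petri_dish"]:
    print(t,[(x['score'].__round__(2),np.round(x['at'],4).tolist()) for x in nets.landmark_of("top",t)[:2]])
```

```text
t 26.25 pos [0.4462 0.0582 0.3256] jawyaw 0.0373 down [ 0.002 -0.    -1.   ] F [ 1.4  0.5 -0.2] T [ 0.05  0.03 -0.03] gw 0.998 q6 -0.073
spanner_crossbar [(0.7, [0.5676, 0.0622, 0.1942]), (0.42, [0.5832, 0.0615, 0.0089])]
gauge_head [(0.75, [0.631, -0.3698, 0.0038])]
screw_tub [(0.98, [0.5333, -0.3684, 0.0016]), (0.68, [0.5809, 0.0588, 0.008])]
petri_dish [(0.61, [0.7466, 0.095, 0.0003])]
```

View pics/s28c.png

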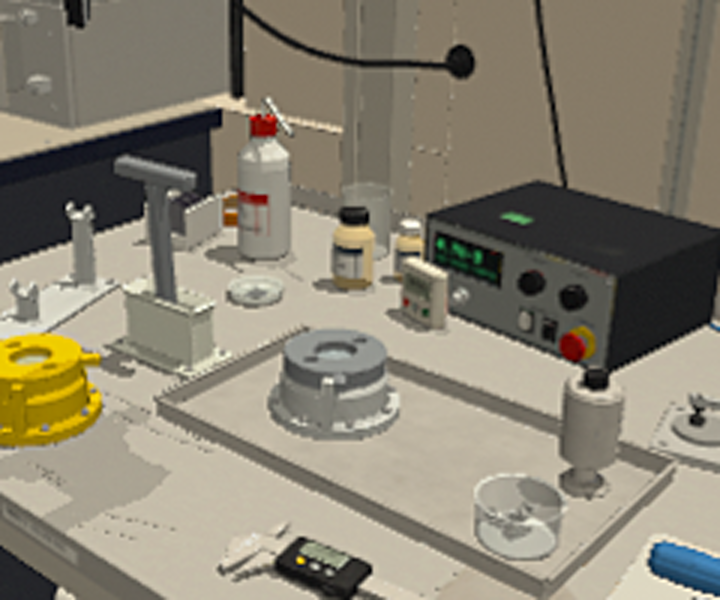

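View pics/t28c.png

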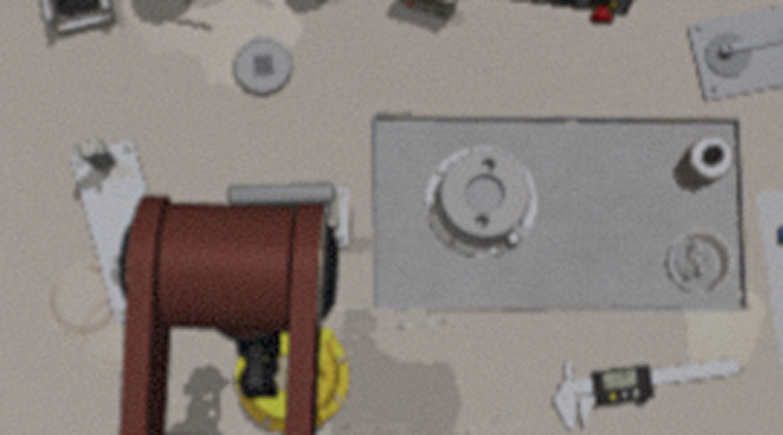

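Run:
```python
from plant import state, workorder
print(workorder.job_done()); print(state()['time'])
```

```text
the job is handed in; nothing more can be done
None
the job is handed in; nothing more can be done
```

I tightened the lock ring to its stop with the spanner, stood the spanner back in the holder, and handed the job in at about 26 s of the 72 s limit. The hand-in gives no verdict.

**What I did**
- **Pick-up and tilt:** The moves allow no tool tilt. I took the spanner off the rest by the shank and swung it upright in the grip by pressing its foot against the holder's lips.
- **First placing:** I let it go leaning in the pocket and pushed the crossbar with an open finger until it dropped fully in. The bar top measured 0.200 m, against about 0.201 m when seated.
- **Turning the ring:** I gripped the crossbar from above and put both pins into the grey ring until the head sat on the ring top, with about 7 N of contact. I turned it about 1.3 rad clockwise until the torque jumped from about 0.3 to 2 N m at the stop.
- **Return:** I backed off only as far as the springback before lifting out, then stood the spanner in the holder and released it.

**Last checks**
- **Ring:** The close crop after lifting shows the lug against the stop post. I did not measure the final ring angle itself.
- **Spanner:** It stands seated in the holder, leaning about 3 to 4 degrees.
- **Bystanders:** The networks put the gauge head, screw tub and glass dish within about 4 mm of their first readings, which is their stated accuracy.
- **Forces and arm:** Readings I took stayed under about 12 N, and the arm was clear of everything at hand-in.
- **Disagreement:** Early network readings of the ring centre were 2 to 6 mm off my own measurement, so I used mine, and the pins went in without force.

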